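# Lock the chocolate scrapers into the lever arch tool file

## Robot

A 6-joint arm with a two-finger parallel gripper is mounted at the origin on the work surface. World frame = base frame: x ahead of the robot, y to its left, z up, the work surface at z = 0. Lengths are in m, angles in rad, forces in N, time in s.
With the tool pointing down it reaches from about 0.4 to 0.825 m from the base axis. Payload 7 kg.
Tool frame: the origin (TCP) lies on the centre line of the jaws, within the pads' length; the fingertips stand ahead of it and the grasp point (between the pads) lies 11 mm behind it (arm.tips_ahead is the z of the fingertips in the tool frame, in m); z points along the fingers, y is the direction in which the jaws open and shut (so a half turn about z gives the same grasp; the last joint's range is limited). The gripper opens to 88 mm and grips with 3 to 60 N. Pads are 19 mm wide; open, the fingers measure 130 mm over their backs; the gripper's body (78 mm by 193 mm) begins 47 mm behind the grasp point.
Start: joints at [-0.996, 0.359, 0.012, 0, -1.224, -0.288], TCP at [0.191, -0.647, 0.235] pointing down, gripper open.
Joint ranges: [-3.07, 3.07], [-1.43, 2.12], [-1.02, 1.25], [-3.03, 1.67], [-3.05, -0], [-3.03, 3.03]. Speed limits (rad/s): [2.39, 2.39, 3.01, 3.14, 3.14, 3.14].

## Interface

Orientations are given as [roll, pitch, yaw] about the fixed x, y, z axes, in that order (R = Rz(yaw) Ry(pitch) Rx(roll)).
In Python, from station import get_state, optics, arm gives the robot as it stands.
- The arm moves only by the tool carry_out, never from a script. Its argument "plan" is a list of rows, each a list of 7 numbers: the shift along the world's x, y, z each as a share of 25 mm, from -1 to 1, then the turn, a rotation vector about the world's x, y, z each as a share of 90 degrees, from -1 to 1, then the finger opening in mm, from 0 to 87.6. A call has 1 to 8 rows; each row shifts and turns the commanded pose from where the row before left it; what a row does not reach is not made up. A row lasts 1/10 s, in which the tool goes at most 50 mm and 8.59 degrees, less where a joint would pass 70% of its speed; a pose out of reach is approached as far as the arm can. A call with a number of a shift or a turn outside -1 to 1 is refused whole. A call with a gripper value outside its range is refused whole. The fingers move at their own pace and stop on an object; "newtons" is the grip in N (left out, the last holds). Time passes only in rows, so rows that do not move let the fingers close. It gives the time, the measured TCP pose, the force and the opening at its end, in the units of the state.
- get_state(): the state, without advancing time (a new reading comes with each control period).
- optics.grab_frame(name): name is "scene" or "side" or "wrist"; returns the picture (384x512x3 uint8, blue, green, red); there is no depth.
- optics.calibration(name): a dict with "fov_y" (degrees; the focal length in pixels is half the picture's height over the tangent of half this angle, whatever the lens; pixels are square), "cx", "cy" (the principal point, pixels), "position" and "orientation" of the camera in the world. Camera axes: x right, y up, looking along -z (the intrinsics and any distortion apply to the point x, -y, -z); pixel columns grow to the right and rows downward; lengths in m; the calibration is good to about 2 mm. A picture is of the moment at which its call begins: read the wrist's pose just before it. calibration takes no time and is no camera call; for the wrist camera it gives the pose at the moment of the call.
- arm.job_done(): hands the job in, once; it reports no verdict.
The state is a dict: "t": time; "q": joint angles; "qd": joint speeds; "joint_efforts": joint torques, N m; "eef_pos": TCP position; "ee_rot": TCP orientation; "force": force on the tool from outside, world axes, zero at the start; "moment": the same for the moment, N m; "width": finger opening in m.
Only numpy, scipy, OpenCV 4.12 (cv2) and the standard library are available. Lean on these libraries where they do the work, as an engineer would, in place of code of your own. Each camera call takes 0.05 s, during which the arm holds its last target. There are 200 camera calls.

## Task

Pack away the scrapers after the chocolate class: put the tub of sprinkles that stands on the tool file upright into the white tray, lift the file's lever so that the rings spring open, and slide every scraper, blade first and lying flat, fully home into a slot of its own. Once all are in, press the lever down so that the rings close through their eyes, and do not disturb the two cups of chocolate.

Things in the scene. Friction and masses are not known exactly. Their poses are not given: they have to be found in the camera images.
- file: lever arch tool file, fixed. Origin on the table top under the ring row, z up. Grey board 8 mm thick (x -90 to 130, y -125 to 185 mm); at its -x end a dark steel block (x -85 to -25, y -115 to 115, top 30 mm up) with four flat slots open to +x at y = -84, -28, 28, 84 mm. A scraper fully home meets the back stop at x = -75: its origin is at x = 1, z = 8 mm, its handle to the file's +x
- slot0 (a point): centre of the mouth of the slot at file y = -84 mm, on the board's top, 25 mm behind the file's origin; axes as the file's. Every slot is 50 mm wide, 12 mm high and 50 mm deep, its floor is the board's top; a scraper slides in level towards -x
- slot1 (a point): the same for the slot at file y = -28 mm
- slot2 (a point): the same for the slot at file y = 28 mm
- slot3 (a point): the same for the slot at file y = 84 mm
- lever (a joint): lever angle, rad: 0 = down (rings closed), 1.25 = up (rings open). Its hinge runs along the file's y through x = -35, z = 35 mm, at y = 160 mm; when down it points to the file's +x, and it swings upward. An over-centre spring drives it to the nearer end (middle 0.625); about 3 N at the knob starts it
- lever_knob (a point): centre of the round knob at the lever's end, 95 mm from its hinge: a cylinder 18 mm in diameter, 18 mm long across the lever; its two flat ends (along the file's y) can be pinched from above while it swings. 35 mm above the table when down, about 125 mm when up
- rings (a joint): angle of the four rings, rad, driven by the lever. 0 = closed: each prong (6 mm thick, on a slot's centre line at file x = 1 mm) reaches into the board, through the eye of a scraper that is home. 2.0 = open: swung up and back over the block, ends about 100 mm above the table and 14 mm behind the file's origin. Closed prongs bar the slots; a scraper not home bars the prongs
- scraper0: scraper lying flat: steel blade 44 mm wide, 3 mm thick, wooden handle. Origin: underside, centre of its eye (window 20 mm wide, 18 long). x points from blade to handle, z up. Blade tip at x = -76 mm (last 12 mm is 34 wide); handle x 26 to 121 mm, 18 wide, top 22 mm above the underside; grip at x = 65 mm. About 90 g. May be absent (None)
- scraper1: scraper, the same as scraper0; may be absent (None)
- scraper2: scraper, the same as scraper0; may be absent (None)
- scraper3: scraper, the same as scraper0; may be absent (None)
- tub: closed round tub of sprinkles, white with a clear lid, 60 mm in diameter, 42 mm high, about 90 g; origin: centre of its underside. Starts standing on the file's board
- tray: white tray, fixed, outside 130 (x) by 190 (y) mm, walls 4 mm thick, 22 mm high, floor 4 mm thick; origin: centre of its underside
- cup_a: clear cup half full of set chocolate, 82 mm wide, 85 mm high; origin: centre of its underside
- cup_b: the second such cup

How it is judged:
By the outcome, as a careful person would: the job done as asked, in the order asked, and still so for the second after the job is handed in, with the robot touching nothing.
Of scraper0, scraper1, scraper2, scraper3 only 3 to 4 are there at a start; the rules pass over those that are not, and their reading is None.
At some moment in a run one of scraper0, scraper1, scraper2, scraper3, tub may be knocked a few centimetres aside while the robot is not near it.
Once in a run the grip may slacken for a moment while it holds something.
It also fails if it takes over 210 s, if anything falls off the work surface, if the arm or the gripper's body presses on something with over 40 N, if the wrist force passes 120 N, or if a joint passes its speed limit or range.

## Working session

There is one attempt and no reset: what is moved stays moved. The work goes in short steps, Python scripts to look and compute and a tool call to move; the robot and the scene stay as the last step left them, time stands still between calls to the robot, and variables do not carry over. Pictures are saved under pics/ and viewed, about 12 in all and at most 16, crops included, and the job is handed in when it is done.

Besides the shell and the picture viewer there is one more tool, called after "Call:" as name([rows], argument=value, ...), one row to a line, values as JSON. carry_out: Moves the arm, as the interface text tells. Its arguments: {"type":"object","properties":{"plan":{"type":"array"},"newtons":{"type":"number"}},"required":["plan"]}

```bash
ls; mkdir -p pics; python3 - <<'E'
from station import get_state, optics, arm
import cv2
for n in ("scene","side"):
    f=optics.grab_frame(n); cv2.imwrite(f"pics/{n}0.png",f); print(n,optics.calibration(n))
print(optics.calibration("wrist")); print(get_state()); print(arm.tips_ahead)
E
```

```text
pics
scene {'fov_y': 55.209596645549404, 'cx': 256.02094396111454, 'cy': 189.63826977944697, 'position': array([0.89630683, 0.26489138, 0.78294846]), 'orientation': array([ 0.54232003, -0.00421189,  2.33975549])}
side {'fov_y': 53.16386254260413, 'cx': 251.94492380038943, 'cy': 190.7777510728838, 'position': array([ 0.4152283 , -0.88093487,  0.5311435 ]), 'orientation': array([ 1.0954436 ,  0.01896115, -0.19648221])}
{'fov_y': 65.2840738813223, 'cx': 257.72606282065624, 'cy': 194.78941315701303, 'position': array([ 0.11427627, -0.66917425,  0.38445818]), 'orientation': array([-3.00152949e-01, -2.13426042e-04,  1.85681141e+00])}
{'t': 0.1, 'q': array([-9.95887872e-01,  3.59330277e-01,  1.11697409e-02, -2.97058956e-04,
       -1.22407590e+00, -2.88104534e-01]), 'qd': array([-0.00119529, -0.00097558,  0.00301823,  0.00293948,  0.00102401,
        0.00081105]), 'joint_efforts': array([-1.51527587e-03, -5.84163880e+01,  2.93750328e+01,  7.01551124e+00,
        1.01531067e-02, -7.89420778e-05]), 'eef_pos': array([ 0.19081386, -0.64704456,  0.2337171 ]), 'ee_rot': array([ 3.14013254e+00, -1.41463889e-04, -2.85488978e+00]), 'force': array([-0.2013088 , -0.42511299,  0.56984806]), 'moment': array([-0.01408905, -0.02590012, -0.03807262]), 'width': 0.08755563688505107}
0.008
```

View pics/scene0.png

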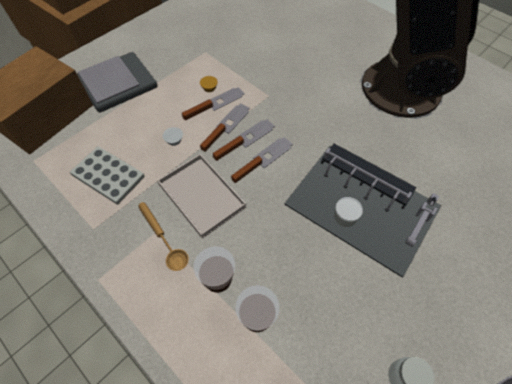

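View pics/side0.png

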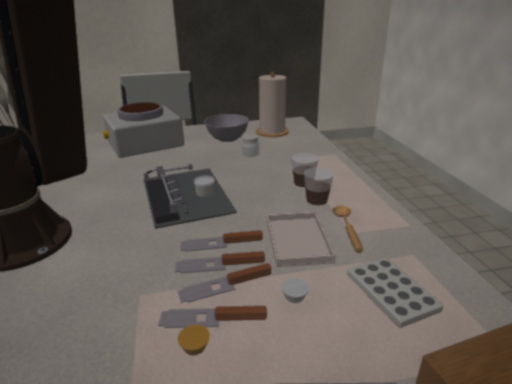

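```bash
cat > h.py <<'E'
import numpy as np, cv2
from scipy.spatial.transform import Rotation as R
from station import get_state, optics, arm
def Rm(o): return R.from_euler('xyz',o).as_matrix()
def rays(cal,uv):
    uv=np.atleast_2d(np.asarray(uv,float)); f=192/np.tan(np.radians(cal['fov_y']/2))
    d=np.c_[(uv[:,0]-cal['cx'])/f,-(uv[:,1]-cal['cy'])/f,-np.ones(len(uv))]
    return d@Rm(cal['orientation']).T
def onz(cal,uv,z):
    d=rays(cal,uv); p=np.asarray(cal['position']); return p+d*((z-p[2])/d[:,2])[:,None]
def proj(cal,P):
    f=192/np.tan(np.radians(cal['fov_y']/2)); c=(np.atleast_2d(P)-cal['position'])@Rm(cal['orientation'])
    return np.c_[cal['cx']-f*c[:,0]/c[:,2],cal['cy']+f*c[:,1]/c[:,2]]
def handles(img,cal,amin=60):
    hsv=cv2.cvtColor(img,cv2.COLOR_BGR2HSV); h,s,v=cv2.split(hsv)
    m=(((h<12)|(h>172))&(s>110)&(v>40)&(v<190)).astype(np.uint8)
    m=cv2.morphologyEx(m,cv2.MORPH_CLOSE,np.ones((3,3),np.uint8))
    n,l,st,ce=cv2.connectedComponentsWithStats(m); out=[]
    for i in range(1,n):
        if st[i,4]<amin: continue
        ys,xs=np.where(l==i); P=onz(cal,np.c_[xs,ys],0.013)[:,:2]
        c=P.mean(0); w,V=np.linalg.eigh(np.cov((P-c).T)); a=V[:,1]; t=(P-c)@a; u=(P-c)@V[:,0]
        mid=c+a*(t.max()+t.min())/2
        out.append((np.round(ce[i]),st[i,4],np.round(mid,4),np.round(a,3),round(np.ptp(t),3),round(np.ptp(u),3)))
    return out
E
python3 - <<'E'
from h import *
for n in("scene","side"):
    img=cv2.imread(f"pics/{n}0.png"); cal=optics.calibration(n)
    print(n)
    for o in handles(img,cal): print(*o)
    g=cv2.cvtColor(img,cv2.COLOR_BGR2HSV)
    if n=="scene": x0,y0,x1,y1=270,130,460,280
    else: x0,y0,x1,y1=125,150,250,235
    c=cv2.resize(img[y0:y1,x0:x1],None,fx=4 if n=="scene" else 5,fy=4 if n=="scene" else 5,interpolation=cv2.INTER_CUBIC); cv2.imwrite(f"pics/{n}0c.png",c)
E
```

```text
scene
[197. 109.] 192 [ 0.4849 -0.3601] [-0.983  0.184] 0.095 0.027
[212. 137.] 203 [ 0.5221 -0.2553] [-0.979 -0.206] 0.098 0.022
[228. 147.] 231 [ 0.518  -0.1992] [-0.996  0.088] 0.095 0.024
[246. 169.] 238 [ 0.5325 -0.1162] [-0.998  0.058] 0.096 0.022
side
[139. 107.] 236 [0.2148 1.185 ] [-0.981 -0.194] 0.184 0.164
[242. 236.] 318 [ 0.534  -0.1201] [-0.999  0.054] 0.091 0.037
[243. 258.] 394 [ 0.5197 -0.2031] [-0.996  0.095] 0.092 0.035
[248. 273.] 427 [ 0.5233 -0.258 ] [-0.979 -0.205] 0.095 0.033
[240. 313.] 608 [ 0.4858 -0.3633] [-0.98   0.201] 0.092 0.031
```

View pics/scene0c.png

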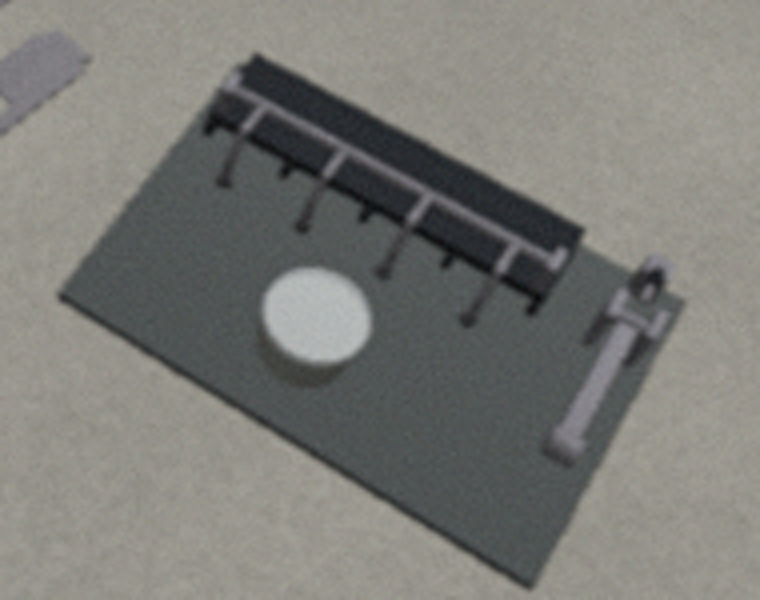

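View pics/side0c.png

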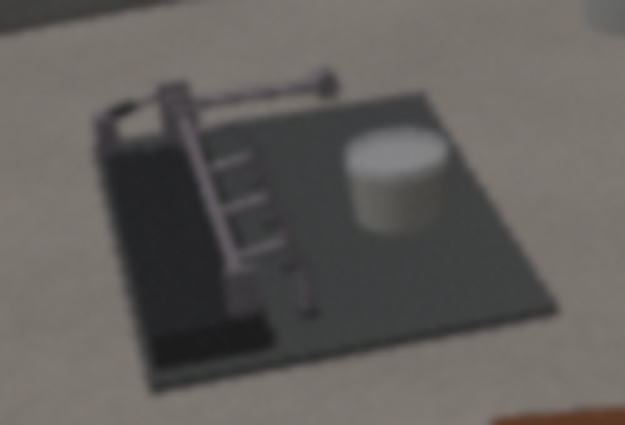

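```bash
python3 - <<'E'
from h import *
from scipy.optimize import least_squares
S=optics.calibration("scene"); D=optics.calibration("side")
sc=lambda l:np.array(l)/4+[270,130]
sd=lambda l:np.array(l)/5+[125,150]
s=sc([[685,300],[530,581],[63,292]]); d=sd([[155,380],[556,308],[425,95]])
ms=np.array([[-.09,.185],[.13,.185],[.13,-.125]]); md=np.array([[-.09,-.125],[.13,-.125],[.13,.185]])
ps=onz(S,s,.008)[:,:2]; pd=onz(D,d,.008)[:,:2]
print(ps,pd)
def T(p,m): c,n=np.cos(p[2]),np.sin(p[2]); return m@np.array([[c,n],[-n,c]])+p[:2]
for nm,f in (("scene",lambda p:(T(p,ms)-ps).ravel()),("side",lambda p:(T(p,md)-pd).ravel()),("both",lambda p:np.r_[(T(p,ms)-ps).ravel(),(T(p,md)-pd).ravel()])):
    r=least_squares(f,[.4,.2,0]); print(nm,r.x,np.round(r.fun*1000,1))
print("tub",onz(S,sc([316,315]),.05),onz(D,sd([396,152]),.05))
print("knob",onz(S,sc([562,445]),.035+.005),onz(D,sd([325,83]),.035))
print("tray",onz(S,[[199.5,156.5],[244,203],[203,234],[159,187]],.022),onz(D,[[313,214],[332,260],[276,263],[266,220]],.022))
print("cups rim",onz(S,[[214.5,262],[258,302]],.085),onz(D,[[305,162],[319,176]],.085))
E
```

```text
[[0.27835203 0.29247919]
 [0.49287838 0.32019868]
 [0.53549405 0.02008107]] [[ 0.32728773 -0.01792955]
 [ 0.53858431  0.00736847]
 [ 0.49774158  0.30775229]]
scene [0.39069204 0.12222866 0.1381229 ] [-2.3  0.6  1.1  3.2  1.2 -3.8]
side [0.39550669 0.11305926 0.13241275] [-4.5 -4.8  2.3 -1.1  2.2  5.9]
both [0.3930581  0.11747778 0.13807538] [ 0.1 -4.1  3.5 -1.6  3.5 -8.5 -6.2 -0.8  0.4  4.2 -1.4 10.9]
tub [[0.46637543 0.1458813  0.05      ]] [[0.46646918 0.13460105 0.05      ]]
knob [[0.43187398 0.2888939  0.04      ]] [[0.43195977 0.2810641  0.035     ]]
tray [[ 0.59422028 -0.22404792  0.022     ]
 [ 0.61093334 -0.04638948  0.022     ]
 [ 0.73176364 -0.0561619   0.022     ]
 [ 0.72334978 -0.22566545  0.022     ]] [[ 0.72670495 -0.07355261  0.022     ]
 [ 0.70221901 -0.26476857  0.022     ]
 [ 0.58324986 -0.24855319  0.022     ]
 [ 0.60197931 -0.07492679  0.022     ]]
cups rim [[0.76979291 0.03200457 0.085     ]
 [0.76608327 0.14813137 0.085     ]] [[0.76508174 0.11690618 0.085     ]
 [0.77129035 0.01498519 0.085     ]]
```

Call:
carry_out([
  [0.648,0.992,0,0,0,-0.0236,87],
  [0.648,0.992,0,0,0,-0.0236,87],
  [0.648,0.992,0,0,0,-0.0236,87],
  [0.648,0.992,0,0,0,-0.0236,87],
  [0.648,0.992,0,0,0,0,87],
  [0.648,0.992,0,0,0,0,87],
  [0.648,0.992,0,0,0,0,87],
  [0.648,0.992,0,0,0,0,87],
])

```text
t: 0.9
eef_pos: [0.3209, -0.4478, 0.2343]
ee_rot: [3.141, -0.0, -3.003]
force: [0.6, 0.3, 0.2]
width: 0.087
```

Call:
carry_out([
  [0.648,0.992,0,0,0,0,87],
  [0.648,0.992,0,0,0,0,87],
  [0.648,0.992,0,0,0,0,87],
  [0.648,0.992,0,0,0,0,87],
  [0.648,0.992,0,0,0,0,87],
  [0.648,0.992,0,0,0,0,87],
  [0.648,0.992,0,0,0,0,87],
  [0.648,0.992,0,0,0,0,87],
  [0,0,0,0,0,0,87],
])

```text
schema error: expected 1 to 8 rows
```

Call:
carry_out([
  [0.648,0.992,0,0,0,0,87],
  [0.648,0.992,0,0,0,0,87],
  [0.648,0.992,0,0,0,0,87],
  [0.648,0.992,0,0,0,0,87],
  [0.648,0.992,0,0,0,0,87],
  [0.648,0.992,0,0,0,0,87],
  [0.648,0.992,0,0,0,0,87],
  [0.648,0.992,0,0,0,0,87],
])

```text
t: 1.7
eef_pos: [0.4504, -0.2494, 0.2344]
ee_rot: [3.141, -0.0, -3.003]
force: [0.1, 0.0, 0.0]
width: 0.0873
```

```bash
python3 - <<'E'
from h import *
cal=optics.calibration("wrist"); f=optics.grab_frame("wrist"); cv2.imwrite("pics/w1.png",f)
print(cal, get_state()['eef_pos'])
for o in handles(f,cal,300): print(*o)
E
```

```text
{'fov_y': 65.2840738813223, 'cx': 257.72606282065624, 'cy': 194.78941315701303, 'position': array([ 0.37137385, -0.25982619,  0.38512097]), 'orientation': array([-3.00147767e-01,  7.52226521e-04,  1.70863246e+00])} [ 0.45237735 -0.24729143  0.23435667]
```

View pics/w1.png

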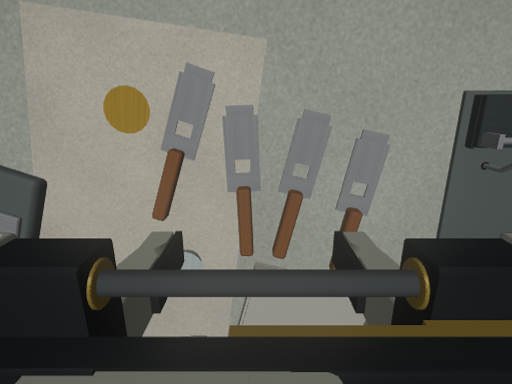

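```bash
sed -i 's/(h<12)/(h<15)/; s/s>110/s>90/' h.py; python3 - <<'E'
from h import *
from scipy.spatial.transform import Rotation as R
cal={'fov_y': 65.2840738813223, 'cx': 257.72606282065624, 'cy': 194.78941315701303, 'position': np.array([ 0.37137385, -0.25982619,  0.38512097]), 'orientation':np.array([-3.00147767e-01,  7.52226521e-04,  1.70863246e+00])}
f=cv2.imread("pics/w1.png"); hsv=cv2.cvtColor(f,cv2.COLOR_BGR2HSV); print(hsv[190,168],hsv[225,247])
for o in handles(f,cal,200): print(*o)
E1=onz(cal,[[184,130],[243,166],[301,171],[359,189]],0.003); print(E1)
print(onz(cal,[[202,68],[238,106],[315,112],[376,131]],0.003))
E
```

```text
[ 12 133 113] [ 13 132 110]
[167. 183.] 1015 [ 0.4891 -0.3621] [-0.98   0.201] 0.098 0.02
[245. 221.] 885 [ 0.5259 -0.2561] [-0.985 -0.173] 0.098 0.017
[287. 223.] 959 [ 0.5223 -0.2   ] [-0.996  0.094] 0.099 0.02
[351. 220.] 367 [ 0.5045 -0.1158] [-0.999  0.049] 0.036 0.022
[[ 0.41720769 -0.34687765  0.003     ]
 [ 0.45249626 -0.26813173  0.003     ]
 [ 0.44867559 -0.19249482  0.003     ]
 [ 0.46211062 -0.11193065  0.003     ]]
[[ 0.34245729 -0.33052417  0.003     ]
 [ 0.37932923 -0.28335886  0.003     ]
 [ 0.37334665 -0.1887647   0.003     ]
 [ 0.38539434 -0.10871252  0.003     ]]
```

Call:
carry_out([
  [0,0.99,0,0,0,0,87],
  [0,0.99,0,0,0,0,87],
  [0,0.99,0,0,0,0,87],
  [0,0.99,0,0,0,0,87],
  [0,0.99,0,0,0,0,87],
  [0,0.99,0,0,0,0,87],
  [0,0.99,0,0,0,0,87],
  [0,0.99,0,0,0,0,87],
])

```text
t: 2.55
eef_pos: [0.4497, -0.0517, 0.2344]
ee_rot: [3.141, -0.0, -3.003]
force: [1.5, -0.6, -0.4]
width: 0.0871
```

Call:
carry_out([
  [0,0.99,0,0,0,0,87],
  [0,0.99,0,0,0,0,87],
  [0,0.99,0,0,0,0,87],
  [0,0.99,0,0,0,0,87],
  [0,0.99,0,0,0,0,87],
  [0,0.99,0,0,0,0,87],
  [0,0.99,0,0,0,0,87],
])

```text
t: 3.25
eef_pos: [0.4498, 0.1215, 0.2344]
ee_rot: [-3.142, -0.0, -3.003]
force: [0.3, 1.2, -0.6]
width: 0.0869
```

```bash
python3 - <<'E'
from h import *
import pickle
cal=optics.calibration("wrist"); f=optics.grab_frame("wrist"); cv2.imwrite("pics/w2.png",f); pickle.dump(cal,open("w2.pkl","wb"))
print(cal['position'],cal['orientation'], get_state()['eef_pos'])
E
```

```text
[0.37071579 0.11115757 0.38515072] [-3.00134440e-01  1.02361647e-03  1.70868558e+00] [0.4503953  0.1239801  0.23439375]
```

View pics/w2.png

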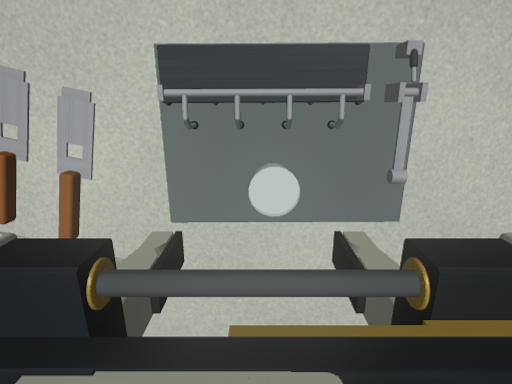

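```bash
python3 - <<'E'
from h import *
import pickle
from scipy.optimize import least_squares
cal=pickle.load(open("w2.pkl","rb")); f=cv2.imread("pics/w2.png")
g=cv2.cvtColor(f,cv2.COLOR_BGR2GRAY)
c=np.array([[155,44],[424,42],[401,221],[171,221]],np.float32).reshape(-1,1,2)
c=cv2.cornerSubPix(g,c,(5,5),(-1,-1),(3,50,.01)).reshape(-1,2); print(c)
P=onz(cal,c,.008)[:,:2]
m=np.array([[-.09,-.125],[-.09,.185],[.13,.185],[.13,-.125]])
def T(p,m): k,n=np.cos(p[2]),np.sin(p[2]); return m@np.array([[k,n],[-n,k]])+p[:2]
r=least_squares(lambda p:(T(p,m)-P).ravel(),[.4,.12,.14]); print(r.x,np.round(r.fun*1000,1))
t=(g>160).astype(np.uint8); t[:,:230]=0; t[:,320:]=0; t[:150]=0;t[225:]=0
n,l,st,ce=cv2.connectedComponentsWithStats(t); i=1+st[1:,4].argmax(); print("tub px",st[i],ce[i],onz(cal,ce[i],.05))
print("knob",onz(cal,[397,173],.040), "pred", T(r.x,np.array([[.06,.16]])))
S=optics.calibration("scene");print("slots grip home",T(r.x,np.array([[.066,y] for y in(-.084,-.028,.028,.084)])))
E
```

```text
[[153.5611    43.85718 ]
 [423.93906   41.362324]
 [398.87344  221.02939 ]
 [170.51666  221.75128 ]]
[0.3948486  0.11978765 0.14389688] [-0.6 -1.3 -0.3  1.1  0.1  0.4  0.9 -0.3]
tub px [ 249  167   51   49 1986] [273.71198389 190.94914401] [[0.46629275 0.14288914 0.05      ]]
knob [[0.42733978 0.2843378  0.04      ]] pred [[0.43128435 0.28673805]]
slots grip home [[0.47221214 0.04612027]
 [0.46418169 0.1015415 ]
 [0.45615125 0.15696272]
 [0.4481208  0.21238394]]
```

Call:
carry_out([
  [0.64,0.76,-0.3,0,0,0,87],
  [0,0,-0.9,0,0,0,87],
  [0,0,-0.9,0,0,0,87],
  [0,0,-0.9,0,0,0,87],
  [0,0,-0.9,0,0,0,87],
  [0,0,-0.9,0,0,0,87],
  [0,0,-0.9,0,0,0,87],
  [0,0,-0.9,0,0,0,87],
])

```text
t: 4.1
eef_pos: [0.4659, 0.1394, 0.0686]
ee_rot: [-3.142, -0.0, -3.003]
force: [0.1, 1.2, -0.3]
width: 0.0871
```

Call:
carry_out([
  [0,0,-0.9,0,0,0,87],
  [0,0,-0.9,0,0,0,87],
  [0,0,0,0,0,0,87],
  [0,0,0,0,0,0,50],
  [0,0,0,0,0,0,50],
  [0,0,0,0,0,0,50],
  [0,0,0,0,0,0,50],
  [0,0,0,0,0,0,50],
], newtons=20)

```text
t: 4.9
eef_pos: [0.4667, 0.1402, 0.0255]
ee_rot: [3.141, 0.002, -3.003]
force: [-1.2, 1.0, 7.4]
width: 0.0595
```

Call:
carry_out([
  [0,0,0.3,0,0,0,50],
  [0,0,0.9,0,0,0,50],
  [0,0,0.9,0,0,0,50],
  [0,0,0.9,0,0,0,50],
  [0.653,-0.96,0.9,0,0,0,50],
  [0.653,-0.96,0,0,0,0,50],
  [0.653,-0.96,0,0,0,0,50],
  [0.653,-0.96,0,0,0,0,50],
])

```text
t: 5.7
eef_pos: [0.5318, 0.0427, 0.1229]
ee_rot: [3.141, 0.001, -3.003]
force: [0.8, 0.4, -0.4]
width: 0.0598
```

Call:
carry_out([
  [0.653,-0.96,0,0,0,0,50],
  [0.653,-0.96,0,0,0,0,50],
  [0.653,-0.96,0,0,0,0,50],
  [0.653,-0.96,0,0,0,0,50],
  [0.653,-0.96,0,0,0,0,50],
  [0.653,-0.96,0,0,0,0,50],
  [0.653,-0.96,0,0,0,0,50],
  [0.653,-0.96,0,0,0,0,50],
])

```text
t: 6.5
eef_pos: [0.6622, -0.1495, 0.1223]
ee_rot: [3.141, -0.001, -3.003]
force: [0.2, 1.5, -0.9]
width: 0.0595
```

```bash
python3 - <<'E'
from h import *
a=optics.grab_frame("scene"); b=optics.grab_frame("side"); cv2.imwrite("pics/v5.png",np.hstack([cv2.resize(a[110:330,100:330],None,fx=1.6,fy=1.6),cv2.resize(b[110:330,180:410],None,fx=1.6,fy=1.6)]))
print(get_state()['eef_pos'],get_state()['width'],get_state()['force'])
E
```

```text
[ 0.66290392 -0.15115289  0.12171679] 0.05959687528069905 [-1.09161334 -0.5572877  -1.76510901]
```

View pics/v5.png

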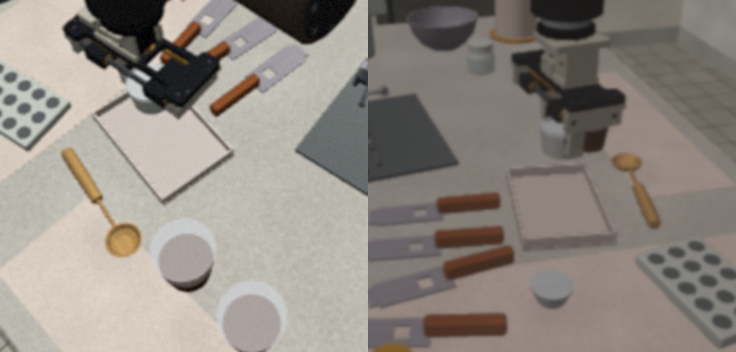

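Call:
carry_out([
  [0,0,-0.9,0,0,0,50],
  [0,0,-0.9,0,0,0,50],
  [0,0,-0.9,0,0,0,50],
  [0,0,-0.9,0,0,0,50],
  [0,0,-0.42,0,0,0,50],
  [0,0,0,0,0,0,50],
  [0,0,0,0,0,0,50],
])

```text
t: 7.3
eef_pos: [0.6621, -0.1481, 0.022]
ee_rot: [-3.142, 0.0, -3.003]
force: [0.6, -0.5, -0.9]
width: 0.0597
```

Call:
carry_out([
  [0,0,0,0,0,0,75],
  [0,0,0,0,0,0,75],
  [0,0,0,0,0,0,75],
  [0,0,0.5,0,0,0,75],
  [0,0,1,0,0,0,75],
  [0,0,1,0,0,0,75],
  [0,0,1,0,0,0,75],
  [0,0,1,0,0,0,75],
])

```text
t: 8.1
eef_pos: [0.6621, -0.1485, 0.1363]
ee_rot: [-3.141, 0.001, -3.003]
force: [0.2, -0.3, -1.0]
width: 0.0748
```

Call:
carry_out([
  [-0.7,1,1,0,0,0,50],
  [-0.7,1,0.5,0,0,0,50],
  [-0.7,1,0,0,0,0,50],
  [-0.7,1,0,0,0,0,50],
  [-0.7,1,0,0,0,0,50],
  [-0.7,1,0,0,0,0,50],
  [-0.7,1,0,0,0,0,50],
  [-0.7,1,0,0,0,0,50],
])

```text
t: 8.9
eef_pos: [0.5214, 0.0525, 0.1727]
ee_rot: [3.141, 0.001, -3.003]
force: [0.8, 0.9, 0.3]
width: 0.0502
```

```bash
python3 - <<'E'
from h import *
a=optics.grab_frame("scene"); b=optics.grab_frame("side"); cv2.imwrite("pics/v6.png",np.hstack([cv2.resize(a[110:330,100:330],None,fx=1.6,fy=1.6),cv2.resize(b[110:330,180:410],None,fx=1.6,fy=1.6)]))
print(get_state()['eef_pos'],get_state()['width'],get_state()['force'])
E
```

```text
[0.52065942 0.05356476 0.17306388] 0.04995008906813242 [ 0.41877331 -0.07247956  0.27086181]
```

View pics/v6.png

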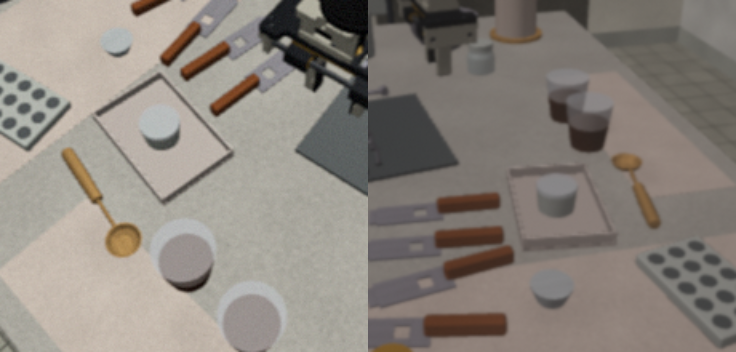

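Call:
carry_out([
  [-0.364,0.928,0,0,0,0,50],
  [-0.364,0.928,0,0,0,0,50],
  [-0.364,0.928,0,0,0,0,50],
  [-0.364,0.928,0,0,0,0,50],
  [-0.364,0.928,0,0,0,0,50],
  [-0.364,0.928,0,0,0,0,50],
  [-0.364,0.928,0,0,0,0,50],
  [-0.364,0.928,0,0,0,0,50],
])

```text
t: 9.8
eef_pos: [0.4493, 0.238, 0.1726]
ee_rot: [3.141, 0.001, -3.003]
force: [0.7, -0.6, 0.7]
width: 0.05
```

Call:
carry_out([
  [-0.364,0.928,0,0,0,0,50],
  [-0.364,0.928,0,0,0,0,50],
  [0,0,-0.9,0,0,0,50],
  [0,0,-0.9,0,0,0,50],
  [0,0,-0.9,0,0,0,50],
  [0,0,0,0,0,0,50],
])

```text
t: 10.4
eef_pos: [0.4301, 0.2822, 0.1023]
ee_rot: [-3.139, -0.003, -3.004]
force: [-0.4, -0.2, 0.6]
width: 0.05
```

```bash
python3 - <<'E'
from h import *
import pickle
cal=optics.calibration("wrist"); f=optics.grab_frame("wrist"); cv2.imwrite("pics/w7.png",f); pickle.dump(cal,open("w7.pkl","wb"))
print(get_state()['eef_pos'], proj(cal,[[.430,.2855,.035]]))
E
```

```text
[0.43093576 0.28291222 0.10385462] [[261.76478698 210.54945256]]
```

View pics/w7.png

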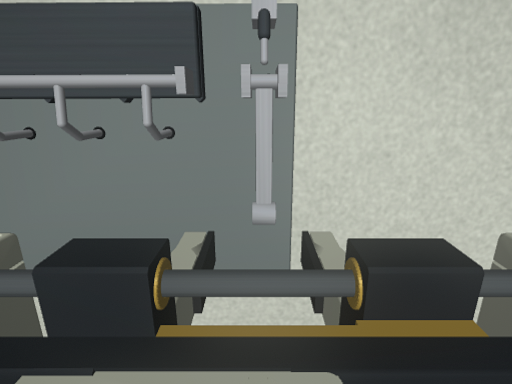

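Call:
carry_out([
  [0,0.08,-0.9,0,0,0,50],
  [0,0,-0.9,0,0,0,50],
  [0,0,-0.9,0,0,0,50],
  [0,0,-0.46,0,0,0,50],
  [0,0,0,0,0,0,10],
  [0,0,0,0,0,0,10],
  [0,0,0,0,0,0,10],
  [0,0,0,0,0,0,10],
], newtons=20)

```text
t: 11.25
eef_pos: [0.4315, 0.2862, 0.0262]
ee_rot: [3.14, 0.001, -3.003]
force: [-0.5, 0.2, 0.3]
width: 0.0235
```

Call:
carry_out([
  [-0.019,-0.003,0.379,0,0,0,10],
  [-0.056,-0.008,0.376,0,0,0,10],
  [-0.093,-0.013,0.368,0,0,0,10],
])

```text
t: 11.55
eef_pos: [0.4272, 0.286, 0.0542]
ee_rot: [3.14, 0.001, -3.003]
force: [0.1, 4.1, -6.7]
width: 0.018
```

Call:
carry_out([
  [-0.129,-0.019,0.357,0,0,0,10],
  [-0.164,-0.024,0.342,0,0,0,10],
  [-0.196,-0.028,0.324,0,0,0,10],
  [-0.228,-0.033,0.302,0,0,0,10],
  [-0.256,-0.037,0.278,0,0,0,10],
  [-0.282,-0.041,0.251,0,0,0,10],
  [-0.306,-0.044,0.221,0,0,0,10],
  [-0.326,-0.047,0.189,0,0,0,10],
])

```text
t: 12.35
eef_pos: [0.3805, 0.2794, 0.1117]
ee_rot: [3.139, 0.003, -3.002]
force: [3.5, 4.2, 5.3]
width: 0.0178
```

Call:
carry_out([
  [-0.343,-0.05,0.155,0,0,0,10],
  [0,0,0,0,0,0,10],
  [0,0,0,0,0,0,50],
  [0,0,0,0,0,0,50],
  [0,0,0,0,0,0,50],
  [0,0,0.8,0,0,0,50],
  [0,0,0.8,0,0,0,50],
  [0,0,0.8,0,0,0,50],
])

```text
t: 13.15
eef_pos: [0.3706, 0.276, 0.1737]
ee_rot: [-3.14, -0.002, -3.003]
force: [-0.2, 0.7, 0.3]
width: 0.0497
```

Call:
carry_out([
  [0.8,-0.8,0.5,0,0,0,50],
  [0.8,-0.8,0,0,0,0,50],
  [0.8,-0.8,0,0,0,0,50],
  [0.8,-0.8,0,0,0,0,50],
  [0.8,-0.8,0,0,0,0,50],
  [0,-0.8,0,0,0,0,50],
  [0,-0.8,0,0,0,0,50],
  [0,-0.8,0,0,0,0,50],
])

```text
t: 13.95
eef_pos: [0.4704, 0.1154, 0.1853]
ee_rot: [-3.14, -0.002, -3.004]
force: [0.3, -0.2, 0.1]
width: 0.05
```

```bash
python3 - <<'E'
from h import *
import pickle
cal=optics.calibration("wrist"); f=optics.grab_frame("wrist"); a=optics.grab_frame("scene"); 
cv2.imwrite("pics/v8.png",np.hstack([cv2.resize(f,None,fx=.8,fy=.8),cv2.resize(a[130:280,250:460],(390,307))]))
cv2.imwrite("pics/scene8.png",a)
print(get_state()['eef_pos'])
for o in handles(a,optics.calibration("scene")): print(*o)
E
```

```text
[0.47009123 0.11465176 0.1854857 ]
[73. 23.] 3717 [ 0.5114 -0.9499] [-0.773  0.635] 0.562 0.339
[63.  4.] 365 [ 0.4902 -1.0725] [-0.663  0.748] 0.174 0.08
[ 46. 112.] 3539 [ 0.7711 -0.6602] [-0.936 -0.351] 0.297 0.209
[197. 109.] 239 [ 0.485  -0.3593] [-0.987  0.162] 0.095 0.029
[212. 137.] 238 [ 0.5213 -0.2547] [-0.978 -0.209] 0.1 0.024
[228. 148.] 259 [ 0.518  -0.1986] [-0.997  0.075] 0.095 0.025
[246. 169.] 268 [ 0.5324 -0.1159] [-0.999  0.047] 0.096 0.023
```

View pics/v8.png

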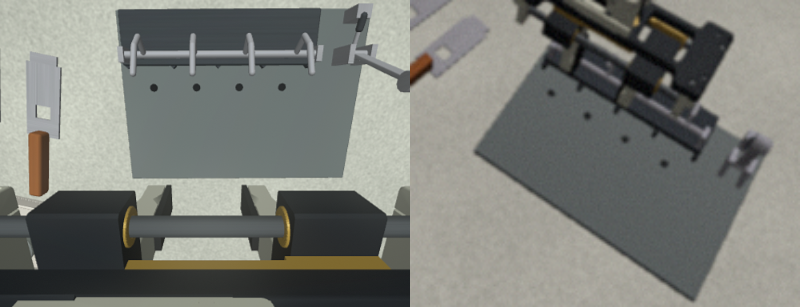

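```bash
cat >> h.py <<'E'
from scipy.optimize import least_squares
def T(p,m): k,n=np.cos(p[2]),np.sin(p[2]); return m@np.array([[k,n],[-n,k]])+p[:2]
E
python3 - <<'E'
from h import *
cal=optics.calibration("wrist"); f=optics.grab_frame("wrist"); g=cv2.GaussianBlur(cv2.cvtColor(f,cv2.COLOR_BGR2GRAY),(3,3),0)
H=[]
for u,v in((192,109),(245,109),(299,109),(352,109)):
    w=g[v-9:v+10,u-9:u+10].astype(float); wt=np.clip(np.median(w)-12-w,0,None); yy,xx=np.mgrid[v-9:v+10,u-9:u+10]
    H.append([(wt*xx).sum()/wt.sum(),(wt*yy).sum()/wt.sum()])
P=onz(cal,H,.008)[:,:2]; m=np.array([[.001,y] for y in(-.084,-.028,.028,.084)])
r=least_squares(lambda p:(T(p,m)-P).ravel(),[.4,.12,.14]); print(np.round(H,1),r.x,np.round(r.fun*1000,1))
E
```

```text
[[192.6 109.9]
 [245.9 109.5]
 [299.2 109.1]
 [352.5 108.7]] [0.39485349 0.12014935 0.14251317] [-0.   0.2 -0.   0.1  0.  -0.1  0.  -0.2]
```

Call:
carry_out([
  [0.228,-0.92,0,0,0,-0.0118,40],
  [0.228,-0.92,0,0,0,-0.0118,40],
  [0.228,-0.92,0,0,0,-0.0118,40],
  [0.228,-0.92,0,0,0,-0.0118,40],
  [0.228,-0.92,0,0,0,-0.0118,40],
  [0.228,-0.92,0,0,0,-0.0118,40],
  [0.228,-0.92,0,0,0,-0.0118,40],
  [0.228,-0.92,0,0,0,-0.0118,40],
])

```text
t: 14.9
eef_pos: [0.5168, -0.0674, 0.1858]
ee_rot: [-3.141, -0.001, 3.132]
force: [0.3, 0.4, 0.3]
width: 0.0399
```

Call:
carry_out([
  [0.228,-0.92,0,0,0,-0.0118,40],
  [0.228,-0.92,0,0,0,-0.0118,40],
  [0,0,-0.9,0,0,0,40],
  [0,0,-0.9,0,0,0,40],
  [0,0,-0.9,0,0,0,40],
  [0,0,0,0,0,0,40],
])

```text
t: 15.5
eef_pos: [0.5259, -0.1127, 0.1155]
ee_rot: [-3.141, -0.006, 3.094]
force: [-1.0, 0.5, -0.3]
width: 0.0399
```

```bash
cat >> h.py <<'E'
def wrist_blade(z, name=None):
    """bright eye window inside blade: returns candidate eye centres (world) from the wrist view, at height z"""
    st=get_state(); cal=optics.calibration("wrist"); f=optics.grab_frame("wrist")
    if name: cv2.imwrite(name,f)
    return st,cal,f
E
python3 - <<'E'
from h import *
st,cal,f=wrist_blade(0,"pics/w9.png"); print(st['eef_pos'],st['ee_rot'])
print(proj(cal,[[.4621,-.1119,.003],[.527,-.115,.022]]))
E
```

```text
[ 0.52593724 -0.11265506  0.11549794] [-3.14109661 -0.00631866  3.09434254]
[[254.6463477  122.38701145]
 [254.64619329 201.38374246]]
```

View pics/w9.png

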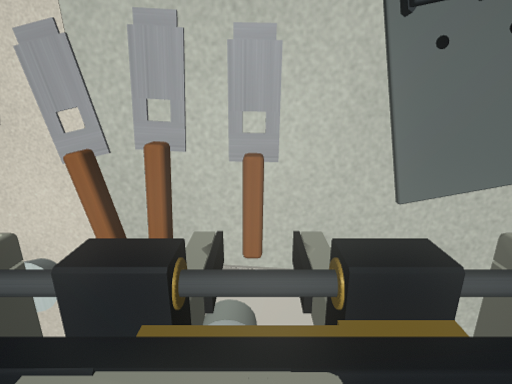

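Call:
carry_out([
  [0.04,-0.04,-0.9,0,0,0,40],
  [0,0,-0.9,0,0,0,40],
  [0,0,-0.9,0,0,0,40],
  [0,0,-0.9,0,0,0,40],
  [0,0,-0.66,0,0,0,40],
  [0,0,0,0,0,0,40],
])

```text
t: 16.15
eef_pos: [0.5287, -0.1137, 0.0113]
ee_rot: [-3.141, -0.002, 3.095]
force: [-0.1, -0.9, 0.4]
width: 0.0403
```

Call:
carry_out([
  [0,0,0,0,0,0,8],
  [0,0,0,0,0,0,8],
  [0,0,0,0,0,0,8],
  [0,0,0,0,0,0,8],
  [0,0,0,0,0,0,8],
  [0,0,0,0,0,0,8],
], newtons=35)

```text
t: 16.75
eef_pos: [0.53, -0.1141, 0.0134]
ee_rot: [-3.142, 0.002, 3.095]
force: [-0.6, 0.4, 6.9]
width: 0.0176
```

```bash
python3 - <<'E'
from h import *
st,cal,f=wrist_blade(0,"pics/w10.png"); print(st['eef_pos'],st['ee_rot'],st['force'],st['width'])
p=st['eef_pos'];y=st['ee_rot'][2]-np.pi; print(proj(cal,[[p[0]-.065*np.cos(y),p[1]-.065*np.sin(y),.003]]))
E
```

```text
[ 0.53004435 -0.11405408  0.01340485] [-3.14159100e+00  2.18795099e-03  3.09547351e+00] [-0.61500771  0.44916463  6.85051637] 0.017569635228550262
[[256.76931741 131.39766089]]
```

Call:
carry_out([
  [0,0,0.6,0,0,0,8],
  [0,0,1,0,0,0,8],
  [0.082,0.976,0,0,0,0.0171,8],
  [0.082,0.976,0,0,0,0.0171,8],
  [0.082,0.976,0,0,0,0.0171,8],
  [0.082,0.976,0,0,0,0.0171,8],
  [0.082,0.976,0,0,0,0.0171,8],
  [0.082,0.976,0,0,0,0.0171,8],
])

```text
t: 17.6
eef_pos: [0.5413, 0.0334, 0.0524]
ee_rot: [3.141, 0.0, -3.026]
force: [0.7, 0.2, -1.2]
width: 0.0178
```

Call:
carry_out([
  [0.082,0.976,0,0,0,0.0171,8],
  [0,0,0,0,0,0,8],
  [0,0,0,0,0,0,8],
])

```text
t: 17.9
eef_pos: [0.5432, 0.0572, 0.0522]
ee_rot: [3.141, -0.0, -3.0]
force: [1.1, -0.5, -0.9]
width: 0.0177
```

```bash
cat >> h.py <<'E'
F=np.array([.39485,.12015,.1425])
def tofile(P):
    k,n=np.cos(F[2]),np.sin(F[2]); d=np.atleast_2d(P)[:,:2]-F[:2]; return np.c_[d[:,0]*k+d[:,1]*n,-d[:,0]*n+d[:,1]*k]
def blade(f,cal,zt,name=None,guess=None):
    """blade top contour and eye -> world/file points; zt height of the blade's top"""
    hsv=cv2.cvtColor(f,cv2.COLOR_BGR2HSV)
    u,v=np.round(proj(cal,[guess])[0]).astype(int)
    ref=np.median(hsv[v-4:v+5,u-4:u+5].reshape(-1,3),0)
    return (u,v),ref
E
python3 - <<'E'
from h import *
st,cal,f=wrist_blade(0,"pics/w11.png"); p=st['eef_pos']; print(p,st['ee_rot'],st['force'],st['width'],tofile(p))
y=st['ee_rot'][2]+np.pi; z=p[2]-.0115
e=proj(cal,[[p[0]-.068*np.cos(y),p[1]-.068*np.sin(y),z+.003]]); print(e)
E
```

```text
[0.54315502 0.05718385 0.05217236] [ 3.14144777e+00 -1.93125340e-04 -2.99962981e+00] [ 1.10817487 -0.46220918 -0.85956093] 0.017721380441431175 [[ 0.13785947 -0.08338995]]
[[256.85802952 125.6001097 ]]
```

View pics/w11.png

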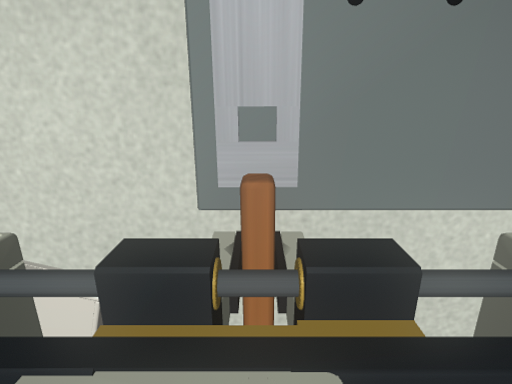

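Call:
carry_out([
  [0,-0.024,-0.576,0,0,0,8],
  [0,0,-0.576,0,0,0,8],
  [0,0,0,0,0,0,8],
  [-0.475,-0.068,0,0,0,0,8],
  [-0.475,-0.068,0,0,0,0,8],
  [-0.475,-0.068,0,0,0,0,8],
])

```text
t: 18.55
eef_pos: [0.5064, 0.0505, 0.0237]
ee_rot: [3.141, -0.0, -3.001]
force: [-0.3, 0.1, -1.3]
width: 0.0177
```

Call:
carry_out([
  [-0.475,-0.068,0,0,0,0,8],
  [-0.475,-0.068,0,0,0,0,8],
  [0,0,0,0,0,0,8],
])

```text
t: 18.85
eef_pos: [0.482, 0.0472, 0.0235]
ee_rot: [3.142, -0.001, -3.0]
force: [-0.5, -0.6, -0.7]
width: 0.0177
```

```bash
python3 - <<'E'
from h import *
st,cal,f=wrist_blade(0,"pics/w12.png"); p=st['eef_pos']; print(p,st['ee_rot'],st['force'],st['width'],tofile(p))
E
```

```text
[0.48196074 0.04717789 0.02352306] [ 3.14156121e+00 -8.13717968e-04 -3.00031745e+00] [-0.49311671 -0.59748207 -0.71865096] 0.017746602758447708 [[ 0.07586442 -0.08460378]]
```

Call:
carry_out([
  [-0.119,-0.017,-0.04,0,0,0,8],
  [-0.119,-0.017,0,0,0,0,8],
  [-0.06,-0.008,0,0,0,0,8],
  [0,0,0,0,0,0,8],
])

```text
t: 19.3
eef_pos: [0.4764, 0.0465, 0.0222]
ee_rot: [-3.141, -0.0, -3.0]
force: [1.2, 0.3, -1.5]
width: 0.0178
```

```bash
python3 - <<'E'
from h import *
st,cal,f=wrist_blade(0,"pics/w13.png"); p=st['eef_pos']; print(p,st['force'],st['width'],tofile(p))
y=st['ee_rot'][2]+np.pi
print(proj(cal,[[p[0]-.0685*np.cos(y),p[1]-.0685*np.sin(y),.012]]))
cv2.imwrite("pics/w13c.png",cv2.resize(f[60:240,120:420],None,fx=2,fy=2))
E
```

```text
[0.47642696 0.0465428  0.02219252] [ 1.18931555  0.28798227 -1.4747625 ] 0.017775880243059948 [[ 0.07029653 -0.08444653]]
[[256.83231862 124.41026143]]
```

View pics/w13c.png

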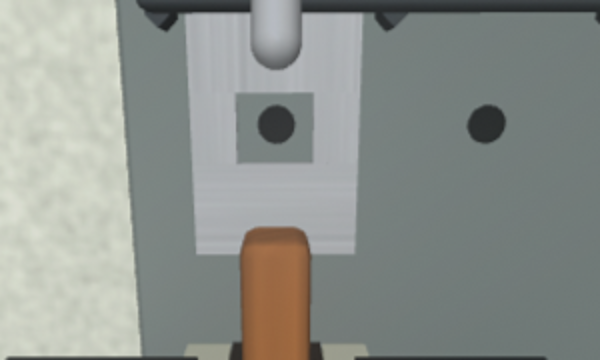

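Call:
carry_out([
  [-0.06,-0.009,-0.02,0,0,0,8],
  [-0.06,-0.009,0,0,0,0,8],
  [0,0,0,0,0,0,8],
])

```text
t: 19.65
eef_pos: [0.4754, 0.047, 0.0225]
ee_rot: [3.141, 0.004, -2.999]
force: [5.6, -0.8, -1.4]
width: 0.0175
```

```bash
cat >> h.py <<'E'
def eye(f,cal,slot,zb=.008):
    """hole in board and window of the eye near slot's ring hole: pixel centre of each, and window in file mm relative to the hole"""
    P=T(F,np.array([[.001,[-.084,-.028,.028,.084][slot]]]))[0]
    u,v=np.round(proj(cal,[[*P,.008]])[0]).astype(int)
    s=f[v-45:v+46,u-45:u+46]; g=cv2.GaussianBlur(cv2.cvtColor(s,cv2.COLOR_BGR2GRAY),(3,3),0)
    hole=(g<65).astype(np.uint8); n,l,st,ce=cv2.connectedComponentsWithStats(hole)
    i=min([k for k in range(1,n) if st[k,4]>25],key=lambda k:np.hypot(*(ce[k]-45))); h=ce[i]
    t=cv2.threshold(g,0,255,cv2.THRESH_OTSU)[0]
    win=((g<t)).astype(np.uint8); n,l,st,_=cv2.connectedComponentsWithStats(win,connectivity=4); k=l[int(h[1]),int(h[0])]
    x,y,w,hh,a=st[k]; c=np.array([x+(w-1)/2,y+(hh-1)/2]); o=np.array([u-45,v-45])
    dh=tofile(onz(cal,h+o,.008))[0]*1000; dw=tofile(onz(cal,c+o,zb+.003))[0]*1000
    return dict(hole=np.round(h+o,1),win=np.round(c+o,1),box=(w,hh,a),hole_mm=np.round(dh,1),win_mm=np.round(dw,1))
E
python3 - <<'E'
from h import *
st,cal,f=wrist_blade(0,"pics/w14.png"); p=st['eef_pos']; print(p,st['force'],st['width'],tofile(p)); print(eye(f,cal,0))
E
```

```text
[0.47543393 0.04695664 0.02246092] [ 5.63713842 -0.84088729 -1.36852202] 0.017529538721137956 [[ 0.06937235 -0.08389586]]
{'hole': array([256.9, 123.5]), 'win': array([256.5, 124. ]), 'box': (np.int32(38), np.int32(35), np.int32(1305)), 'hole_mm': array([  0.7, -83.8]), 'win_mm': array([  0.8, -84.1])}
```

Call:
carry_out([
  [0,0,0,0,0,0,30],
  [0,0,0,0,0,0,30],
  [0,0,0,0,0,0,30],
  [0,0,0.6,0,0,0,30],
  [0,0,1,0,0,0,30],
  [0,0,1,0,0,0,30],
  [0,0,1,0,0,0,30],
  [0,0,0.4,0,0,0,30],
])

```text
t: 20.5
eef_pos: [0.4743, 0.0464, 0.1239]
ee_rot: [3.141, 0.003, -3.0]
force: [0.3, 0.5, -0.2]
width: 0.03
```

```bash
python3 - <<'E'
from h import *
st,cal,f=wrist_blade(0,"pics/w15.png"); print(st['eef_pos']); print(eye(f,cal,0))
E
```

```text
[0.47425187 0.04642182 0.12390926]
{'hole': array([257.4, 116.8]), 'win': array([257.5, 117. ]), 'box': (np.int32(24), np.int32(21), np.int32(494)), 'hole_mm': array([  0.9, -84. ]), 'win_mm': array([  0.9, -83.9])}
```

Call:
carry_out([
  [0.158,-0.984,0,0,0,-0.0153,40],
  [0.158,-0.984,0,0,0,-0.0153,40],
  [0.158,-0.984,0,0,0,-0.0153,40],
  [0.158,-0.984,0,0,0,-0.0153,40],
  [0.158,-0.984,0,0,0,-0.0153,40],
])

```text
t: 21.05
eef_pos: [0.4926, -0.0779, 0.1206]
ee_rot: [-3.142, -0.002, -3.122]
force: [-0.5, 0.8, 0.3]
width: 0.0403
```

Call:
carry_out([
  [0.158,-0.984,0,0,0,-0.0153,40],
  [0.158,-0.984,0,0,0,-0.0153,40],
  [0.158,-0.984,0,0,0,-0.0153,40],
  [0.158,-0.984,0,0,0,-0.0153,40],
  [0.158,-0.984,0,0,0,-0.0153,40],
  [0,0,0,0,0,0,40],
])

```text
t: 21.65
eef_pos: [0.5125, -0.2018, 0.1201]
ee_rot: [-3.141, -0.002, 3.039]
force: [0.4, -0.3, -1.1]
width: 0.0401
```

```bash
cat >> h.py <<'E'
def target():
    """hover: scraper between the jaws; finds handle fit + blade eye in the wrist view, prints grip and yaw"""
    st=get_state(); cal=optics.calibration("wrist"); f=optics.grab_frame("wrist"); p=st['eef_pos']
    print("tcp",np.round(p,4),"yaw",round((st['ee_rot'][2]+2*np.pi)%(2*np.pi)-np.pi,4))
    g=cv2.cvtColor(f,cv2.COLOR_BGR2HSV)
    for o in handles(f,cal,250): print(*o)
    # window: bright low-sat region enclosed by blade: search holes of the blade mask
    h,s,v=cv2.split(g); k=cv2.GaussianBlur(f,(3,3),0).astype(int); m=((k[:,:,0]-k[:,:,2]>5)).astype(np.uint8)
    m=cv2.morphologyEx(m,cv2.MORPH_OPEN,np.ones((3,3),np.uint8)); m[235:]=0
    cs,hi=cv2.findContours(m,cv2.RETR_CCOMP,cv2.CHAIN_APPROX_NONE)
    for c,q in zip(cs,hi[0]):
        if q[3]>=0 and 250<cv2.contourArea(c)<3000:
            M=cv2.moments(c); e=[M['m10']/M['m00'],M['m01']/M['m00']]; print("eye",np.round(e,1),np.round(onz(cal,e,.003)[0,:2],4),cv2.contourArea(c))
    return f,cal
E
python3 - <<'E'
from h import *
f,cal=target(); cv2.imwrite("pics/w16.png",f)
E
```

```text
tcp [ 0.5125 -0.2018  0.1201] yaw -0.1023
[ 77. 184.] 3043 [ 0.4893 -0.3612] [-0.979  0.204] 0.099 0.027
[260. 201.] 1932 [ 0.5219 -0.2001] [-0.995  0.099] 0.098 0.017
[193. 199.] 1419 [ 0.5111 -0.2594] [-0.979 -0.203] 0.068 0.022
```

Call:
carry_out([
  [0.04,0.1,-0.9,0,0,0,40],
  [0,0,-0.9,0,0,0,40],
  [0,0,-0.9,0,0,0,40],
  [0,0,-0.9,0,0,0,40],
  [0,0,-0.788,0,0,0,40],
  [0,0,0,0,0,0,40],
])

```text
t: 22.3
eef_pos: [0.5126, -0.1965, 0.0097]
ee_rot: [-3.141, -0.004, 3.043]
force: [0.1, 0.4, -1.1]
width: 0.04
```

Call:
carry_out([
  [0,0,0,0,0,0,8],
  [0,0,0,0,0,0,8],
  [0,0,0,0,0,0,8],
  [0,0,0,0,0,0,8],
  [0,0,0,0,0,0,8],
  [0,0,0,0,0,0,8],
], newtons=35)

```text
t: 22.9
eef_pos: [0.5142, -0.1972, 0.0125]
ee_rot: [3.141, 0.001, 3.042]
force: [-1.4, 2.6, 3.6]
width: 0.0178
```

Call:
carry_out([
  [0,0,0.6,0,0,0,8],
  [0,0,1,0,0,0,8],
  [0,0,1,0,0,0,8],
  [0,0,0,0,0,0,8],
])

```text
t: 23.3
eef_pos: [0.5162, -0.1977, 0.0804]
ee_rot: [-3.141, 0.006, 3.043]
force: [0.8, -0.3, -0.3]
width: 0.0176
```

```bash
python3 - <<'E'
from h import *
f,cal=target(); cv2.imwrite("pics/w17.png",f); s=get_state(); print(s['width'],s['force'])
# eye in gripped view near (257,125): local otsu
s=f[85:165,200:320]; k=s.reshape(-1,3); print(np.round(np.median(f[118:130,252:264].reshape(-1,3),0)),np.median(f[118:130,222:232].reshape(-1,3),0))
E
```

```text
tcp [ 0.5162 -0.1977  0.0804] yaw -0.0986
[ 40. 191.] 4578 [ 0.4895 -0.3613] [-0.978  0.21 ] 0.1 0.03
[176. 205.] 1884 [ 0.5076 -0.2594] [-0.975 -0.223] 0.061 0.024
[257. 225.] 3044 [ 0.5302 -0.1989] [-0.995  0.097] 0.077 0.027
[258. 310.] 849 [ 0.6094 -0.206 ] [-1.    -0.007] 0.031 0.028
0.01767749107615518 [ 0.0479655   0.28584261 -1.11151526]
[162. 173. 170.] [147. 145. 142.]
```

Call:
carry_out([
  [0.062,0.9535,0,0,0,0.0118,8],
  [0.062,0.9535,0,0,0,0.0118,8],
  [0.062,0.9535,0,0,0,0.0118,8],
  [0.062,0.9535,0,0,0,0.0118,8],
  [0.062,0.9535,0,0,0,0.0118,8],
  [0.062,0.9535,0,0,0,0.0118,8],
  [0.062,0.9535,0,0,0,0.0118,8],
])

```text
t: 24.05
eef_pos: [0.5242, -0.0297, 0.076]
ee_rot: [-3.141, -0.002, -3.111]
force: [-0.9, 0.2, -0.8]
width: 0.0179
```

Call:
carry_out([
  [0.062,0.9535,0,0,0,0.0118,8],
  [0.062,0.9535,0,0,0,0.0118,8],
  [0.062,0.9535,0,0,0,0.0118,8],
  [0.062,0.9535,0,0,0,0.0118,8],
  [0.062,0.9535,0,0,0,0.0118,8],
  [0.062,0.9535,0,0,0,0.0118,8],
  [0,0,-0.8,0,0,0,8],
  [0,0,0,0,0,0,8],
])

```text
t: 24.85
eef_pos: [0.5321, 0.1122, 0.0542]
ee_rot: [-3.14, -0.005, -3.0]
force: [-1.3, 0.2, -1.1]
width: 0.0175
```

```bash
cat >> h.py <<'E'
def held(g=.066,dz=.0125):
    """scraper in the jaws: tcp in file frame, yaw error, eye window offset from the expected place (mm along, across)"""
    st=get_state(); cal=optics.calibration("wrist"); f=optics.grab_frame("wrist"); p=st['eef_pos']; y=st['ee_rot'][2]+np.pi
    z=p[2]-dz+.003; e=np.array([p[0]-g*np.cos(y),p[1]-g*np.sin(y)])
    u,v=np.round(proj(cal,[[*e,z]])[0]).astype(int)
    s=cv2.GaussianBlur(f,(3,3),0)[v-30:v+31,u-32:u+33].astype(int); rb=s[:,:,2]-s[:,:,0]; gr=s.mean(2).astype(np.uint8)
    t=cv2.threshold(gr,0,255,cv2.THRESH_OTSU)[0]; m=((gr>t)==(gr[30,32]>t)).astype(np.uint8)
    n,l,sta,ce=cv2.connectedComponentsWithStats(m,connectivity=4); k=l[30,32]; c=ce[k]+[u-32,v-30]; q=onz(cal,c,z)[0,:2]-e
    print("file mm",np.round(tofile(p)[0]*1000,1),"z",round(p[2]*1000,1),"yaw err",round((y-F[2]+np.pi)%(2*np.pi)-np.pi,4),"w",round(st['width'],4),"F",np.round(st['force'],1))
    print("eye box",sta[k],"offset along/across mm",np.round([1000*(q@[np.cos(y),np.sin(y)]),1000*(q@[-np.sin(y),np.cos(y)])],1))
    return f,cal
E
python3 - <<'E'
from h import *
f,cal=held(); cv2.imwrite("pics/w18.png",f)
E
```

```text
file mm [134.7 -27.4] z 54.2 yaw err -0.0004 w 0.0175 F [-1.3  0.2 -1.1]
eye box [  12   11   40   35 1357] offset along/across mm [-0.9 -0.2]
```

Call:
carry_out([
  [0,-0.02,-0.7,0,0,0,8],
  [0,0,-0.68,0,0,0,8],
  [0,0,0,0,0,0,8],
  [-0.475,-0.068,0,0,0,0,8],
  [-0.475,-0.068,0,0,0,0,8],
])

```text
t: 25.4
eef_pos: [0.5097, 0.1081, 0.0231]
ee_rot: [-3.142, -0.0, -3.001]
force: [-0.2, 0.7, -0.5]
width: 0.0178
```

Call:
carry_out([
  [-0.475,-0.068,0,0,0,0,8],
  [-0.475,-0.068,0,0,0,0,8],
  [-0.475,-0.068,0,0,0,0,8],
  [0,0,0,0,0,0,8],
])

```text
t: 25.8
eef_pos: [0.4728, 0.103, 0.0229]
ee_rot: [-3.142, -0.001, -3.0]
force: [-1.0, -0.2, 0.2]
width: 0.0176
```

```bash
python3 - <<'E'
from h import *
f,cal=held(.067); cv2.imwrite("pics/w19.png",f)
E
```

```text
file mm [ 74.8 -28. ] z 22.9 yaw err -0.0004 w 0.0176 F [-1.  -0.2  0.2]
eye box [  13   14   39   35 1326] offset along/across mm [0.3 0.2]
```

Call:
carry_out([
  [-0.119,-0.017,-0.04,0,0,0,8],
  [-0.119,-0.017,0,0,0,0,8],
  [-0.08,-0.011,-0.02,0,0,0,8],
  [-0.04,-0.006,0,0,0,0,8],
  [0,0,0,0,0,0,8],
])

```text
t: 26.35
eef_pos: [0.4658, 0.1022, 0.021]
ee_rot: [-3.141, -0.0, -3.0]
force: [-0.8, 0.6, -1.1]
width: 0.0178
```

```bash
python3 - <<'E'
from h import *
f,cal=held(.067); cv2.imwrite("pics/w20.png",f); print(eye(f,cal,1))
E
```

```text
file mm [ 67.7 -27.8] z 21.0 yaw err -0.0007 w 0.0178 F [-0.8  0.6 -1.1]
eye box [  13   15   39   34 1299] offset along/across mm [0.5 0.3]
{'hole': array([256.7, 126.9]), 'win': array([257., 128.]), 'box': (np.int32(39), np.int32(35), np.int32(1305)), 'hole_mm': array([  0.7, -27.9]), 'win_mm': array([  1. , -27.7])}
```

Call:
carry_out([
  [-0.04,-0.006,0,0,0,0,8],
  [-0.04,-0.006,0,0,0,0,8],
  [0,0,0,0,0,0,8],
])

```text
t: 26.7
eef_pos: [0.465, 0.1026, 0.0215]
ee_rot: [3.141, 0.002, -2.999]
force: [4.4, 0.7, -0.4]
width: 0.0177
```

```bash
python3 - <<'E'
from h import *
f,cal=held(.067); cv2.imwrite("pics/w21.png",f); print(eye(f,cal,1))
E
```

```text
file mm [ 67.  -27.4] z 21.5 yaw err -0.0 w 0.0177 F [ 4.4  0.7 -0.4]
eye box [  13    0   39   49 1498] offset along/across mm [-1.1 -0. ]
{'hole': array([256. , 128.2]), 'win': array([257. , 114.5]), 'box': (np.int32(39), np.int32(62), np.int32(1575)), 'hole_mm': array([  0.7, -27.9]), 'win_mm': array([ -6.5, -27.3])}
```

Call:
carry_out([
  [0,0,0,0,0,0,30],
  [0,0,0,0,0,0,30],
  [0,0,0,0,0,0,30],
  [0,0,0.6,0,0,0,30],
  [0,0,1,0,0,0,30],
  [0,0,1,0,0,0,30],
  [0,0,1,0,0,0,30],
  [0,0,0.4,0,0,0,30],
])

```text
t: 27.55
eef_pos: [0.4645, 0.1023, 0.1232]
ee_rot: [3.141, 0.002, -3.0]
force: [1.2, 0.2, 0.3]
width: 0.0303
```

```bash
python3 - <<'E'
from h import *
st,cal,f=wrist_blade(0,"pics/w22.png"); print(st['eef_pos']); print(eye(f,cal,0));print(eye(f,cal,1))
E
```

```text
[0.46448516 0.10233523 0.12318461]
{'hole': array([191.3, 118.9]), 'win': array([190. , 119.5]), 'box': (np.int32(25), np.int32(22), np.int32(488)), 'hole_mm': array([  0.8, -84.2]), 'win_mm': array([  1.1, -84.7])}
{'hole': array([256.6, 118.9]), 'win': array([257., 119.]), 'box': (np.int32(23), np.int32(21), np.int32(477)), 'hole_mm': array([  0.9, -28. ]), 'win_mm': array([  0.8, -27.6])}
```

Call:
carry_out([
  [0.1395,-0.955,0,0,0,0.002,40],
  [0.1395,-0.955,0,0,0,0.002,40],
  [0.1395,-0.955,0,0,0,0.002,40],
  [0.1395,-0.955,0,0,0,0.002,40],
  [0.1395,-0.955,0,0,0,0.002,40],
  [0.1395,-0.955,0,0,0,0.002,40],
  [0.1395,-0.955,0,0,0,0.002,40],
  [0.1395,-0.955,0,0,0,0.002,40],
])

```text
t: 28.4
eef_pos: [0.491, -0.0901, 0.1198]
ee_rot: [3.141, -0.002, -2.975]
force: [1.1, -0.1, 0.4]
width: 0.0404
```

Call:
carry_out([
  [0.1395,-0.955,0,0,0,0.002,40],
  [0.1395,-0.955,0,0,0,0.002,40],
  [0.1395,-0.955,0,0,0,0.002,40],
  [0.1395,-0.955,0,0,0,0.002,40],
  [0.1395,-0.955,0,0,0,0.002,40],
  [0.1395,-0.955,0,0,0,0.002,40],
  [0.1395,-0.955,0,0,0,0.002,40],
  [0,0,0,0,0,0,40],
])

```text
t: 29.2
eef_pos: [0.5156, -0.2581, 0.1193]
ee_rot: [3.141, -0.002, -2.955]
force: [-0.6, 0.7, 0.7]
width: 0.0401
```

```bash
python3 - <<'E'
from h import *
f,cal=target(); cv2.imwrite("pics/w23.png",f)
E
```

```text
tcp [ 0.5156 -0.2581  0.1193] yaw 0.1867
[145. 140.] 2782 [ 0.489  -0.3615] [-0.979  0.206] 0.097 0.023
[258. 202.] 1927 [ 0.5258 -0.2556] [-0.984 -0.176] 0.099 0.017
```

Call:
carry_out([
  [0.02,-0.02,-0.9,0,0,-0.006,40],
  [0,0,-0.9,0,0,0,40],
  [0,0,-0.9,0,0,0,40],
  [0,0,-0.9,0,0,0,40],
  [0,0,-0.76,0,0,0,40],
  [0,0,0,0,0,0,40],
])

```text
t: 29.85
eef_pos: [0.5153, -0.2555, 0.0097]
ee_rot: [3.14, -0.003, -2.962]
force: [-0.0, -0.1, -0.3]
width: 0.0402
```

Call:
carry_out([
  [0,0,0,0,0,0,8],
  [0,0,0,0,0,0,8],
  [0,0,0,0,0,0,8],
  [0,0,0,0,0,0,8],
  [0,0,0,0,0,0,8],
  [0,0,0,0,0,0,8],
], newtons=35)

```text
t: 30.45
eef_pos: [0.5169, -0.2565, 0.0125]
ee_rot: [-3.142, 0.001, -2.962]
force: [0.6, 3.7, 3.0]
width: 0.0177
```

Call:
carry_out([
  [0,0,0.6,0,0,0,8],
  [0,0,1,0,0,0,8],
  [0,0,1,0,0,0,8],
  [0,0,0,0,0,0,8],
])

```text
t: 30.85
eef_pos: [0.5188, -0.2573, 0.0805]
ee_rot: [-3.139, 0.005, -2.962]
force: [0.7, -1.0, -1.3]
width: 0.0176
```

```bash
python3 - <<'E'
from h import *
f,cal=held(.066); cv2.imwrite("pics/w24.png",f); print(get_state()['eef_pos'],get_state()['ee_rot'][2]+np.pi)
E
```

```text
file mm [  69.1 -391.2] z 80.5 yaw err 0.0375 w 0.0176 F [ 0.7 -1.  -1.3]
eye box [  14   13   37   35 1184] offset along/across mm [-0.5 -0.3]
[ 0.51782824 -0.25695512  0.07880638] 0.17949380469101373
```

Call:
carry_out([
  [0.024,0.9436,0,0,0,-0.0013,8],
  [0.024,0.9436,0,0,0,-0.0013,8],
  [0.024,0.9436,0,0,0,-0.0013,8],
  [0.024,0.9436,0,0,0,-0.0013,8],
  [0.024,0.9436,0,0,0,-0.0013,8],
  [0.024,0.9436,0,0,0,-0.0013,8],
  [0.024,0.9436,0,0,0,-0.0013,8],
  [0.024,0.9436,0,0,0,-0.0013,8],
])

```text
t: 31.7
eef_pos: [0.5208, -0.0671, 0.0762]
ee_rot: [3.141, -0.001, -2.979]
force: [0.1, 0.3, -0.1]
width: 0.0176
```

Call:
carry_out([
  [0.024,0.9436,0,0,0,-0.0013,8],
  [0.024,0.9436,0,0,0,-0.0013,8],
  [0.024,0.9436,0,0,0,-0.0013,8],
  [0.024,0.9436,0,0,0,-0.0013,8],
  [0.024,0.9436,0,0,0,-0.0013,8],
  [0.024,0.9436,0,0,0,-0.0013,8],
  [0.024,0.9436,0,0,0,-0.0013,8],
  [0.024,0.9436,0,0,0,-0.0013,8],
])

```text
t: 32.5
eef_pos: [0.5256, 0.1214, 0.0761]
ee_rot: [-3.141, -0.002, -2.995]
force: [0.1, 0.6, -0.9]
width: 0.0176
```

Call:
carry_out([
  [0.024,0.9436,0,0,0,-0.0013,8],
  [0.024,0.9436,0,0,0,-0.0013,8],
  [0,0,-0.8,0,0,0,8],
  [0,0,0,0,0,0,8],
  [0,0,0,0,0,0,8],
])

```text
t: 33.0
eef_pos: [0.5267, 0.1672, 0.0563]
ee_rot: [-3.14, -0.002, -2.999]
force: [0.2, -0.0, -0.8]
width: 0.0183
```

```bash
python3 - <<'E'
from h import *
f,cal=held(.0665); cv2.imwrite("pics/w25.png",f)
E
```

```text
file mm [137.2  27.9] z 56.3 yaw err 0.0002 w 0.0183 F [ 0.2 -0.  -0.8]
eye box [  13   14   39   35 1348] offset along/across mm [0.2 0.2]
```

Call:
carry_out([
  [0,0,-0.7,0,0,0,8],
  [0,0,-0.68,0,0,0,8],
  [0,0,0,0,0,0,8],
])

```text
t: 33.35
eef_pos: [0.5268, 0.1669, 0.0216]
ee_rot: [-3.141, -0.002, -3.0]
force: [-0.5, -0.6, 0.6]
width: 0.0178
```

```bash
python3 - <<'E'
from h import *
f,cal=held(.0665); cv2.imwrite("pics/w26.png",f)
E
```

```text
file mm [137.3  27.5] z 21.6 yaw err -0.0009 w 0.0178 F [-0.5 -0.6  0.6]
eye box [  13   13   39   35 1352] offset along/across mm [0.2 0.1]
```

Call:
carry_out([
  [-0.475,-0.068,0.02,0,0,0,8],
  [-0.475,-0.068,0,0,0,0,8],
  [-0.475,-0.068,0,0,0,0,8],
  [-0.475,-0.068,0,0,0,0,8],
  [-0.475,-0.068,0,0,0,0,8],
  [0,0,0,0,0,0,8],
])

```text
t: 34.0
eef_pos: [0.4662, 0.1589, 0.0233]
ee_rot: [-3.141, -0.001, -2.998]
force: [0.0, -0.2, -0.7]
width: 0.0176
```

```bash
python3 - <<'E'
from h import *
f,cal=held(.0665); cv2.imwrite("pics/w27.png",f)
E
```

```text
file mm [76.1 28.2] z 23.3 yaw err 0.0007 w 0.0176 F [ 0.  -0.2 -0.7]
eye box [  13   14   39   35 1344] offset along/across mm [0.3 0.2]
```

Call:
carry_out([
  [-0.119,-0.017,-0.04,0,0,0,8],
  [-0.119,-0.017,0,0,0,0,8],
  [-0.08,-0.011,-0.04,0,0,0,8],
  [-0.04,-0.006,0,0,0,0,8],
  [-0.04,-0.006,0,0,0,0,8],
  [0,0,0,0,0,0,8],
])

```text
t: 34.65
eef_pos: [0.4582, 0.158, 0.0211]
ee_rot: [-3.142, -0.0, -2.999]
force: [0.1, -0.5, 0.1]
width: 0.0178
```

```bash
python3 - <<'E'
from h import *
f,cal=held(.0665); cv2.imwrite("pics/w28.png",f); print(eye(f,cal,2))
E
```

```text
file mm [68.  28.5] z 21.1 yaw err 0.0002 w 0.0178 F [ 0.1 -0.5  0.1]
eye box [  13   14   39   35 1296] offset along/across mm [0.5 0.3]
{'hole': array([256.3, 126.3]), 'win': array([257., 129.]), 'box': (np.int32(39), np.int32(35), np.int32(1309)), 'hole_mm': array([ 0.7, 28.1]), 'win_mm': array([ 1.9, 28.5])}
```

Call:
carry_out([
  [-0.045,-0.006,0,0,0,0,8],
  [-0.045,-0.006,0,0,0,0,8],
  [0,0,0,0,0,0,8],
])

```text
t: 35.0
eef_pos: [0.4567, 0.1582, 0.0214]
ee_rot: [3.141, 0.001, -2.998]
force: [3.1, 0.1, -0.9]
width: 0.0177
```

```bash
python3 - <<'E'
from h import *
f,cal=held(.0665); cv2.imwrite("pics/w29.png",f); print(eye(f,cal,2))
E
```

```text
file mm [66.6 28.9] z 21.4 yaw err 0.0007 w 0.0177 F [ 3.1  0.1 -0.9]
eye box [  13    0   39   49 1507] offset along/across mm [-1.2 -0.1]
{'hole': array([255.5, 128.9]), 'win': array([257. , 115.5]), 'box': (np.int32(39), np.int32(62), np.int32(1577)), 'hole_mm': array([ 0.7, 28.1]), 'win_mm': array([-6.4, 28.9])}
```

Call:
carry_out([
  [0,0,0,0,0,0,30],
  [0,0,0,0,0,0,30],
  [0,0,0,0,0,0,30],
  [0,0,0.6,0,0,0,30],
  [0,0,1,0,0,0,30],
  [0,0,1,0,0,0,30],
  [0,0,1,0,0,0,30],
  [0,0,0.4,0,0,0,30],
])

```text
t: 35.85
eef_pos: [0.4566, 0.1583, 0.1233]
ee_rot: [3.14, 0.003, -2.999]
force: [0.1, 0.1, -0.1]
width: 0.0302
```

```bash
python3 - <<'E'
from h import *
st,cal,f=wrist_blade(0,"pics/w30.png"); print(st['eef_pos'])
for i in range(3): print(eye(f,cal,i))
E
```

```text
[0.45663595 0.15826777 0.12329448]
{'hole': array([125.5, 118.6]), 'win': array([123.5, 118.5]), 'box': (np.int32(26), np.int32(22), np.int32(493)), 'hole_mm': array([  0.8, -84.3]), 'win_mm': array([  0.5, -84.8])}
{'hole': array([190.8, 118.6]), 'win': array([190.5, 119. ]), 'box': (np.int32(24), np.int32(21), np.int32(487)), 'hole_mm': array([  0.8, -28.2]), 'win_mm': array([  1. , -27.8])}
{'hole': array([256.1, 118.8]), 'win': array([257., 119.]), 'box': (np.int32(23), np.int32(21), np.int32(482)), 'hole_mm': array([ 1., 28.]), 'win_mm': array([ 1. , 28.8])}
```

Call:
carry_out([
  [0.047,-0.987,0,0,0,-0.0105,40],
  [0.047,-0.987,0,0,0,-0.0105,40],
  [0.047,-0.987,0,0,0,-0.0105,40],
  [0.047,-0.987,0,0,0,-0.0105,40],
  [0.047,-0.987,0,0,0,-0.0105,40],
  [0.047,-0.987,0,0,0,-0.0105,40],
  [0.047,-0.987,0,0,0,-0.0105,40],
  [0.047,-0.987,0,0,0,-0.0105,40],
])

```text
t: 36.7
eef_pos: [0.4645, -0.0408, 0.12]
ee_rot: [-3.141, -0.002, -3.132]
force: [0.5, 0.1, 0.1]
width: 0.0398
```

Call:
carry_out([
  [0.047,-0.987,0,0,0,-0.0105,40],
  [0.047,-0.987,0,0,0,-0.0105,40],
  [0.047,-0.987,0,0,0,-0.0105,40],
  [0.047,-0.987,0,0,0,-0.0105,40],
  [0.047,-0.987,0,0,0,-0.0105,40],
  [0.047,-0.987,0,0,0,-0.0105,40],
  [0.047,-0.987,0,0,0,-0.0105,40],
  [0.047,-0.987,0,0,0,-0.0105,40],
])

```text
t: 37.5
eef_pos: [0.474, -0.2379, 0.1198]
ee_rot: [3.141, -0.002, 3.02]
force: [0.5, -0.5, -1.1]
width: 0.0406
```

Call:
carry_out([
  [0.047,-0.987,0,0,0,-0.0105,40],
  [0.047,-0.987,0,0,0,-0.0105,40],
  [0.047,-0.987,0,0,0,-0.0105,40],
  [0.047,-0.987,0,0,0,-0.0105,40],
  [0.047,-0.987,0,0,0,-0.0105,40],
  [0,0,0,0,0,0,40],
  [0,0,0,0,0,0,40],
])

```text
t: 38.2
eef_pos: [0.4797, -0.3604, 0.1195]
ee_rot: [3.141, -0.002, 2.937]
force: [-0.2, 0.9, -1.3]
width: 0.0402
```

```bash
python3 - <<'E'
from h import *
f,cal=target(); cv2.imwrite("pics/w31.png",f)
E
```

```text
tcp [ 0.4797 -0.3604  0.1195] yaw -0.205
[258. 202.] 1946 [ 0.4896 -0.3612] [-0.983  0.183] 0.098 0.017
```

Call:
carry_out([
  [0.02,0.02,-0.9,0,0,0.012,40],
  [0,0,-0.9,0,0,0,40],
  [0,0,-0.9,0,0,0,40],
  [0,0,-0.9,0,0,0,40],
  [0,0,-0.76,0,0,0,40],
  [0,0,0,0,0,0,40],
])

```text
t: 38.85
eef_pos: [0.4801, -0.3585, 0.0101]
ee_rot: [3.141, -0.003, 2.958]
force: [-1.2, -0.4, -0.1]
width: 0.0403
```

Call:
carry_out([
  [0,0,0,0,0,0,8],
  [0,0,0,0,0,0,8],
  [0,0,0,0,0,0,8],
  [0,0,0,0,0,0,8],
  [0,0,0,0,0,0,8],
  [0,0,0,0,0,0,8],
], newtons=35)

```text
t: 39.45
eef_pos: [0.4816, -0.36, 0.0131]
ee_rot: [-3.141, 0.001, 2.957]
force: [-1.5, 2.8, 6.4]
width: 0.018
```

Call:
carry_out([
  [0,0,0.6,0,0,0,8],
  [0,0,1,0,0,0,8],
  [0,0,1,0,0,0,8],
  [0,0,0,0,0,0,8],
])

```text
t: 39.85
eef_pos: [0.4831, -0.361, 0.0807]
ee_rot: [-3.14, 0.006, 2.957]
force: [0.3, 0.1, -1.2]
width: 0.0178
```

```bash
python3 - <<'E'
from h import *
f,cal=held(.066); cv2.imwrite("pics/w32.png",f); print(get_state()['eef_pos'],get_state()['ee_rot'][2]-np.pi)
E
```

```text
file mm [  19.  -488.8] z 80.7 yaw err -0.3267 w 0.0178 F [ 0.3  0.1 -1.2]
eye box [  15   10   37   34 1228] offset along/across mm [-1.6  0.6]
[ 0.48216847 -0.36040529  0.07895732] -0.18484106794574817
```

Call:
carry_out([
  [0.064,0.972,0,0,0,0.0087,8],
  [0.064,0.972,0,0,0,0.0087,8],
  [0.064,0.972,0,0,0,0.0087,8],
  [0.064,0.972,0,0,0,0.0087,8],
  [0.064,0.972,0,0,0,0.0087,8],
  [0.064,0.972,0,0,0,0.0087,8],
  [0.064,0.972,0,0,0,0.0087,8],
  [0.064,0.972,0,0,0,0.0087,8],
])

```text
t: 40.7
eef_pos: [0.4932, -0.1646, 0.0762]
ee_rot: [3.141, -0.001, 3.066]
force: [0.5, -0.5, -0.5]
width: 0.018
```

Call:
carry_out([
  [0.064,0.972,0,0,0,0.0087,8],
  [0.064,0.972,0,0,0,0.0087,8],
  [0.064,0.972,0,0,0,0.0087,8],
  [0.064,0.972,0,0,0,0.0087,8],
  [0.064,0.972,0,0,0,0.0087,8],
  [0.064,0.972,0,0,0,0.0087,8],
  [0.064,0.972,0,0,0,0.0087,8],
  [0.064,0.972,0,0,0,0.0087,8],
])

```text
t: 41.5
eef_pos: [0.5059, 0.029, 0.0764]
ee_rot: [-3.14, -0.002, -3.106]
force: [0.6, -7.5, -0.3]
width: 0.0182
```

Call:
carry_out([
  [0.064,0.972,0,0,0,0.0087,8],
  [0.064,0.972,0,0,0,0.0087,8],
  [0.064,0.972,0,0,0,0.0087,8],
  [0.064,0.972,0,0,0,0.0087,8],
  [0.064,0.972,0,0,0,0.0087,8],
  [0.064,0.972,0,0,0,0.0087,8],
  [0.064,0.972,0,0,0,0.0087,8],
  [0.064,0.972,0,0,0,0.0087,8],
])

```text
t: 42.3
eef_pos: [0.5189, 0.2238, 0.0761]
ee_rot: [-3.141, -0.001, -2.998]
force: [0.3, -0.4, -2.0]
width: 0.0175
```

Call:
carry_out([
  [0,0,-0.8,0,0,0,8],
  [0,0,0,0,0,0,8],
  [0,0,0,0,0,0,8],
])

```text
t: 42.6
eef_pos: [0.5188, 0.2224, 0.0563]
ee_rot: [-3.14, -0.002, -2.999]
force: [0.2, 0.2, -0.1]
width: 0.0178
```

```bash
python3 - <<'E'
from h import *
f,cal=held(.0673); cv2.imwrite("pics/w33.png",f)
E
```

```text
file mm [137.2  83.6] z 56.3 yaw err 0.0005 w 0.0178 F [ 0.2  0.2 -0.1]
eye box [  12   10   39   36 1354] offset along/across mm [-1.  -0.4]
```

Call:
carry_out([
  [0,0.01,-0.7,0,0,0,8],
  [0,0,-0.66,0,0,0,8],
  [0,0,0,0,0,0,8],
])

```text
t: 42.95
eef_pos: [0.5188, 0.2223, 0.0221]
ee_rot: [-3.14, -0.002, -3.0]
force: [-2.1, -0.5, -0.2]
width: 0.0176
```

```bash
python3 - <<'E'
from h import *
f,cal=held(.068); cv2.imwrite("pics/w34.png",f)
E
```

```text
file mm [137.2  83.5] z 22.1 yaw err -0.0004 w 0.0176 F [-2.1 -0.5 -0.2]
eye box [  12   11   39   36 1352] offset along/across mm [-0.3 -0.3]
```

View pics/w34.png

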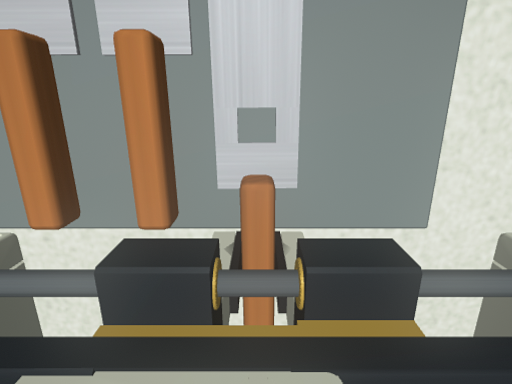

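The blade lies straight ahead, with its eye at about (256,124). The two inserted handles are to the left. I'll push it in now.

Call:
carry_out([
  [-0.475,-0.068,0,0,0,0,8],
  [-0.475,-0.068,0,0,0,0,8],
  [-0.475,-0.068,0,0,0,0,8],
  [-0.475,-0.068,0,0,0,0,8],
  [-0.475,-0.068,0,0,0,0,8],
  [0,0,0,0,0,0,8],
])

```text
t: 43.6
eef_pos: [0.4583, 0.2145, 0.0234]
ee_rot: [-3.141, -0.001, -2.998]
force: [0.5, -0.3, -1.2]
width: 0.018
```

Call:
carry_out([
  [-0.119,-0.017,-0.04,0,0,0,8],
  [-0.119,-0.017,0,0,0,0,8],
  [-0.08,-0.011,-0.04,0,0,0,8],
  [-0.04,-0.006,0,0,0,0,8],
  [0,0,0,0,0,0,8],
])

```text
t: 44.1
eef_pos: [0.4517, 0.2142, 0.0214]
ee_rot: [3.141, 0.001, -2.998]
force: [1.5, 0.2, 1.6]
width: 0.0174
```

```bash
python3 - <<'E'
from h import *
f,cal=held(.068); cv2.imwrite("pics/w35.png",f); print(eye(f,cal,3))
E
```

```text
file mm [69.7 85. ] z 21.4 yaw err 0.0009 w 0.0174 F [1.5 0.2 1.6]
eye box [  12   13   39   35 1339] offset along/across mm [-0.3 -0.2]
{'hole': array([255.3, 122.9]), 'win': array([256., 125.]), 'box': (np.int32(39), np.int32(35), np.int32(1340)), 'hole_mm': array([ 0.6, 84.1]), 'win_mm': array([ 1.5, 84.5])}
```

Call:
carry_out([
  [-0.045,-0.012,0,0,0,0,8],
  [-0.03,-0.004,0,0,0,0,8],
  [0,0,0,0,0,0,8],
])

```text
t: 44.45
eef_pos: [0.4508, 0.2143, 0.0216]
ee_rot: [3.14, 0.003, -2.998]
force: [6.4, 0.1, -0.9]
width: 0.0175
```

```bash
python3 - <<'E'
from h import *
f,cal=held(.068); cv2.imwrite("pics/w36.png",f); print(eye(f,cal,3))
E
```

```text
file mm [68.7 85.3] z 21.6 yaw err 0.0014 w 0.0175 F [ 6.4  0.1 -0.9]
eye box [  12   12   39   35 1344] offset along/across mm [-0.3 -0.3]
{'hole': array([254.9, 124.7]), 'win': array([256., 125.]), 'box': (np.int32(39), np.int32(35), np.int32(1348)), 'hole_mm': array([ 0.6, 84.1]), 'win_mm': array([ 0.5, 84.7])}
```

Call:
carry_out([
  [0,0,0,0,0,0,30],
  [0,0,0,0,0,0,30],
  [0,0,0,0,0,0,30],
  [0,0,0.6,0,0,0,30],
  [0,0,1,0,0,0,30],
  [0,0,1,0,0,0,30],
  [0,0,1,0,0,0,30],
  [0,0,1,0,0,0,30],
])

```text
t: 45.3
eef_pos: [0.4488, 0.2129, 0.1369]
ee_rot: [-3.141, -0.001, -2.999]
force: [0.0, 0.8, 0.1]
width: 0.0299
```

Call:
carry_out([
  [0,0,1,0,0,0,40],
  [0,0,1,0,0,0,40],
  [0,0,0,0,0,0,40],
])

```text
t: 45.6
eef_pos: [0.4505, 0.2143, 0.1894]
ee_rot: [3.139, 0.004, -2.998]
force: [-0.5, -0.1, -0.6]
width: 0.0394
```

```bash
python3 - <<'E'
from h import *
st,cal,f=wrist_blade(0,"pics/w37.png"); print(st['eef_pos'])
for i in range(4):
    try: print(eye(f,cal,i))
    except Exception as e: print(i,e)
a=optics.grab_frame("scene"); cv2.imwrite("pics/scene37.png",a)
cv2.imwrite("pics/v37.png",np.hstack([cv2.resize(f,None,fx=.75,fy=.75),cv2.resize(a[100:330,150:460],(388,288))]))
E
```

```text
[0.45047023 0.21430085 0.18935294]
{'hole': array([ 98., 113.]), 'win': array([ 96. , 113.5]), 'box': (np.int32(21), np.int32(18), np.int32(322)), 'hole_mm': array([  0.8, -84.5]), 'win_mm': array([  1.2, -85.2])}
{'hole': array([150.6, 113. ]), 'win': array([150., 113.]), 'box': (np.int32(21), np.int32(17), np.int32(308)), 'hole_mm': array([  0.8, -28.4]), 'win_mm': array([  0.7, -28. ])}
{'hole': array([203.2, 113.3]), 'win': array([203.5, 113. ]), 'box': (np.int32(20), np.int32(17), np.int32(307)), 'hole_mm': array([ 1.1, 27.8]), 'win_mm': array([ 0.7, 28.6])}
{'hole': array([255.9, 113.3]), 'win': array([256.5, 113. ]), 'box': (np.int32(18), np.int32(17), np.int32(300)), 'hole_mm': array([ 1.1, 84. ]), 'win_mm': array([ 0.6, 84.7])}
```

View pics/v37.png

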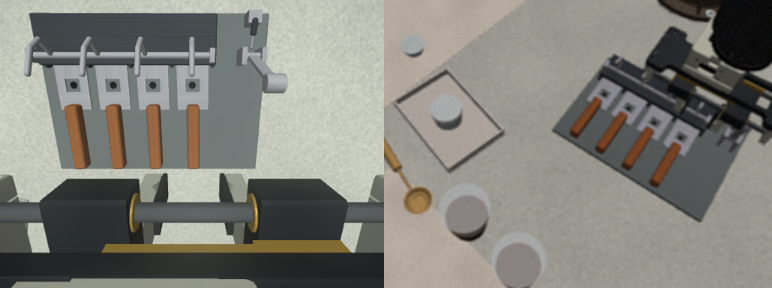

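```bash
python3 - <<'E'
from h import *
cal=optics.calibration("wrist"); print(proj(cal,[[.3672,.2778,.125]]), onz(cal,[[366,110]],.125))
E
```

```text
[[367.58258744 114.06568702]] [[0.36474746 0.27606749 0.125     ]]
```

Call:
carry_out([
  [-0.833,0.635,0,0,0,0,40],
  [-0.833,0.635,0,0,0,0,40],
  [-0.833,0.635,0,0,0,0,40],
  [-0.833,0.635,0,0,0,0,40],
  [0,0,0,0,0,0,40],
  [0,0,0,0,0,0,40],
])

```text
t: 46.3
eef_pos: [0.3653, 0.2766, 0.1852]
ee_rot: [-3.14, -0.001, -2.997]
force: [-0.6, 0.6, 0.6]
width: 0.0399
```

```bash
python3 - <<'E'
from h import *
st,cal,f=wrist_blade(0,"pics/w38.png"); p=st['eef_pos'];print(p,tofile(p),proj(cal,[[.3672,.2778,.125]]))
g=cv2.cvtColor(f,cv2.COLOR_BGR2HSV); print(g[120:230:10,257].tolist())
E
```

```text
[0.36533955 0.27657394 0.18519692] [[-0.00699628  0.15902946]] [[258.575786  215.7336509]]
[[96, 18, 69], [90, 17, 59], [102, 10, 133], [86, 18, 114], [96, 9, 147], [110, 10, 148], [100, 10, 147], [102, 9, 145], [100, 11, 145], [96, 8, 159], [96, 8, 161]]
```

Call:
carry_out([
  [0.04,0.03,-0.95,0,0,0,40],
  [0,0,-0.95,0,0,0,40],
  [0,0,-0.95,0,0,0,40],
  [0,0,0,0,0,0,40],
])

```text
t: 46.75
eef_pos: [0.3662, 0.275, 0.1119]
ee_rot: [-3.137, -0.004, -3.0]
force: [1.3, -1.3, 0.8]
width: 0.04
```

Call:
carry_out([
  [0,0,0,0,0,0,10],
  [0,0,0,0,0,0,10],
  [0,0,0,0,0,0,10],
  [0,0,0,0,0,0,10],
  [0,0,0,0,0,0,10],
], newtons=20)

```text
t: 47.25
eef_pos: [0.3675, 0.2777, 0.1158]
ee_rot: [3.141, 0.001, -2.998]
force: [1.8, -2.8, 5.9]
width: 0.0178
```

Call:
carry_out([
  [0.177,0.026,-0.064,0,0,0,10],
  [0.343,0.05,-0.155,0,0,0,10],
  [0.326,0.047,-0.189,0,0,0,10],
  [0.306,0.044,-0.221,0,0,0,10],
])

```text
t: 47.65
eef_pos: [0.3962, 0.2818, 0.0999]
ee_rot: [3.141, 0.001, -2.998]
force: [-1.5, -2.2, 6.3]
width: 0.018
```

Call:
carry_out([
  [0.282,0.041,-0.251,0,0,0,10],
  [0.256,0.037,-0.278,0,0,0,10],
  [0.228,0.033,-0.302,0,0,0,10],
  [0.196,0.028,-0.324,0,0,0,10],
])

```text
t: 48.05
eef_pos: [0.4208, 0.2853, 0.0708]
ee_rot: [3.141, 0.001, -2.998]
force: [3.2, -3.2, 2.8]
width: 0.018
```

Call:
carry_out([
  [0.164,0.024,-0.342,0,0,0,10],
  [0.129,0.019,-0.357,0,0,0,10],
  [0.093,0.013,-0.368,0,0,0,10],
  [0.056,0.008,-0.376,0,0,0,10],
  [0.019,0.003,-0.379,0,0,0,10],
  [0,0,0,0,0,0,10],
])

```text
t: 48.65
eef_pos: [0.4322, 0.287, 0.024]
ee_rot: [-3.141, 0.001, -2.998]
force: [6.3, -3.1, -2.5]
width: 0.018
```

Lever is down. Next I release, lift and look.

Call:
carry_out([
  [0,0,0,0,0,0,40],
  [0,0,0,0,0,0,40],
  [0,0,0,0,0,0,40],
  [0,0,0.8,0,0,0,40],
  [0,0,1,0,0,0,40],
  [0,0,1,0,0,0,40],
  [0,0,1,0,0,0,40],
  [0,0,1,0,0,0,40],
])

```text
t: 49.45
eef_pos: [0.4311, 0.287, 0.146]
ee_rot: [3.141, 0.0, -2.998]
force: [-0.1, -0.0, -0.4]
width: 0.0402
```

Call:
carry_out([
  [0,0,1,0,0,0,40],
  [0,0,1,0,0,0,40],
  [0.3,-0.9,0,0,0,0,40],
  [0.3,-0.9,0,0,0,0,40],
  [0.3,-0.9,0,0,0,0,40],
  [0.3,-0.9,0,0,0,0,40],
  [0,0,0,0,0,0,40],
  [0,0,0,0,0,0,40],
])

```text
t: 50.25
eef_pos: [0.4614, 0.1967, 0.1949]
ee_rot: [3.141, 0.0, -2.999]
force: [0.5, -0.1, 0.1]
width: 0.0399
```

```bash
python3 - <<'E'
from h import *
st,cal,f=wrist_blade(0,"pics/w39.png"); a=optics.grab_frame("scene"); b=optics.grab_frame("side"); cv2.imwrite("pics/scene39.png",a)
print(st['eef_pos'],st['force'])
top=np.hstack([f[:260,60:460],cv2.resize(a[100:360,130:460],(400,300))[:260]])
bot=np.hstack([cv2.resize(b[130:290,125:365],(400,267)),cv2.resize(a[130:280,270:460],(400,267))])
cv2.imwrite("pics/v39.png",np.vstack([top,bot]))
a0=cv2.imread("pics/scene0.png").astype(int); d=np.abs(a.astype(int)-a0).mean(2)
print("cup diff",d[240:340,185:285].mean(),"bg",d[300:380,100:180].mean())
E
```

```text
[0.46141144 0.19673584 0.19493252] [ 0.52307485 -0.05745772  0.07061336]
cup diff 5.586100000000001 bg 5.53796875
```

View pics/v39.png

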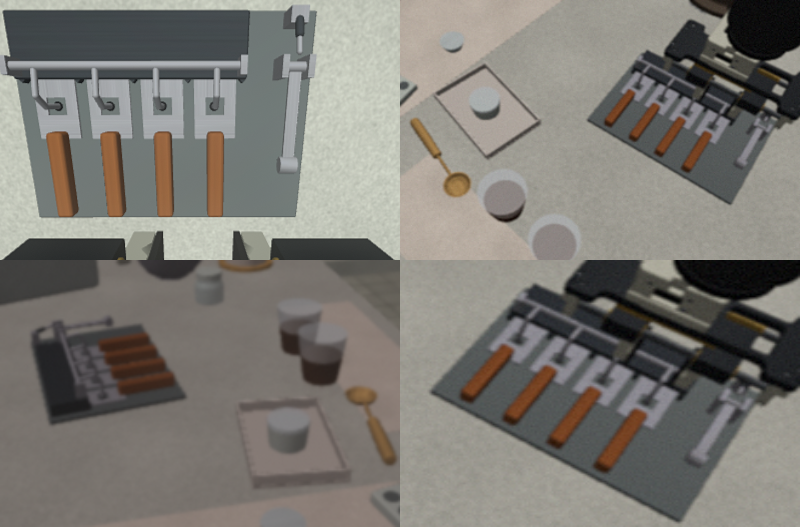

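The view shows the rings closed into the board holes through all four eyes. The lever is down, the tub stands upright in the tray, and the cups have not moved. I'm handing the job in.

```bash
python3 -c "
from station import arm
print(arm.job_done())"
```

```text
the job is handed in; nothing more can be done
None
```

The job is done and handed in at about 50 s of the 210 s allowed. The tub of sprinkles stands upright in the white tray. I then lifted the lever and the rings opened. All four scrapers are in, blade first and flat, one per slot. Finally I swung the lever down and the rings closed.

Last checks:
- **Scrapers:** each was pushed until it met the back stop with 3 to 6 N. After release, the wrist camera showed all four eyes centred over their ring holes to within about 1 mm.
- **Rings and lever:** the last pictures show all four prongs through the eyes into the board, and the lever down.
- **Cups and arm:** the pictures show no change at the cups beyond camera noise. The arm is clear of everything, with about 0.5 N on the wrist.

Three readings disagreed with the rest:
- **Side camera:** it differed from the others by up to about 1 cm over the file, so I used the wrist camera there.
- **Eye window:** its detection failed once each at slots 1 and 2 while the gripper was still in place. The readings after lifting were good.
- **Wrist force:** it showed a brief 7.5 N sideways while I carried the last scraper. The scraper's place in the jaws was still right afterwards.

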